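Batch check-weighing of Petri dishes

ROBOT

A 6-joint arm with a two-finger parallel gripper is mounted at the origin on the work surface. World frame = base frame: x ahead of the robot, y to its left, z up, the work surface at z = 0. Lengths are in m, angles in degrees, forces in N, time in s.
With the tool pointing down it reaches from about 0.15 to 0.775 m from the base axis. Payload 6.1 kg.
Tool frame: the origin (TCP) lies midway between the tips of the shut fingers; the grasp point (between the pads) lies 19 mm behind it; x points along the fingers, z is the direction in which the jaws open and shut, and the axes are right-handed (so a half turn about x gives the same grasp; the last joint's range is limited). The gripper opens to 85 mm and grips with 20 to 120 N. Pads are 22 mm wide; open, the fingers measure 114 mm over their backs; the gripper's body (76 mm by 85 mm) begins 54 mm behind the grasp point. The pads swing forward as they close: fully open they stand 13 mm farther back than shut.
Start: joints at [71.219, 7.208, -2.269, 80.523, 0, 90], TCP at [0.169, 0.497, 0.195] pointing down, gripper open.
Joint ranges: [-155.77, 155.77], [-54.66, 111.73], [-72.52, 77.12], [-102.08, 115.82], [-83.92, 84.16], [-180, 180]. Speed limits (degrees/s): [136.94, 136.94, 172.46, 180, 180, 180].

INTERFACE

Orientations are given as a 3x3 rotation matrix whose columns are the frame's x, y, z axes.
In Python, from bench import arm gives the robot as it stands. The module is installed in compiled form; this text tells all that it offers.
- The arm moves only by the tool jog_arm, never from a script. Its argument "increments" is text: rows parted by semicolons, each of 7 numbers parted by spaces: the gripper's target within -1 to 1 (fully open at 1, half-way at 0, shut at -1), then the shift along the tool's x, y, z in cm, then the turn, a rotation vector about the tool's x, y, z in rad. In form: claw dx dy dz ax ay az; .... A call has exactly 10 rows; each row is the pose to reach, as a shift and turn from the pose measured when the call began, along the tool's axes at that moment; what a row does not reach only later rows make up. A row lasts 1/12 s, in which the tool goes at most 41.7 mm and 7.16 degrees, less where a joint would pass 70% of its speed; a pose out of reach is approached as far as the arm can. A call with a gripper value outside its range is refused whole. The fingers move at their own pace and stop on an object; "newtons" is the grip in N (left out, the last holds). Time passes only in rows, so rows that repeat a pose let the fingers close, or fill a call up. It gives the time, the measured TCP pose, the force and the opening at its end, in the units of the state.
- arm.get_state(): the state, without advancing time (a new reading comes with each control period).
- arm.snapshot(name): name is "side" or "top" or "wrist"; returns the picture (480x640x3 uint8, red, green, blue); there is no depth.
- arm.camera_model(name): a dict with "fx", "fy", "cx", "cy" (pixels), "origin" and "rotation" of the camera in the world. Camera axes: x right, y up, looking along -z (the intrinsics and any distortion apply to the point x, -y, -z); pixel columns grow to the right and rows downward; lengths in m; the calibration is good to about 2 mm. A picture is of the moment at which its call begins: read the wrist's pose just before it. camera_model takes no time and is no camera call; for the wrist camera it gives the pose at the moment of the call.
- arm.hand_in(): hands the job in, once; it reports no verdict.
The state is a dict: "time": time; "qpos": joint angles; "dq": joint speeds; "joint_efforts": joint torques, N m; "position": TCP position; "tcp_rot": TCP orientation; "ft_force": force on the tool from outside, world axes, zero at the start; "wrist_torque": the same for the moment, N m; "grip_width": finger opening in m.
Only numpy, scipy, OpenCV 4.12 (cv2) and the standard library are available. Lean on these libraries where they do the work, as an engineer would, in place of code of your own. Each camera call takes 0.05 s, during which the arm holds its last target.

TASK

Check-weigh the batch of Petri dishes on the bench: zero the empty balance by pressing the long control bar at its front in the middle, so that both ends go down evenly, then let go; stack all the dishes squarely into one pile on the centre of the pan, let go of them and press the bar the same way again to store the weight. Then clear the pan, stacking all the dishes squarely in one pile in the tray, and leave everything else on the bench where it is.

Things in the scene. Friction and masses are not known exactly. Their poses are not given: they have to be found in the camera images.
- balance: the laboratory balance, fixed, cream housing 300 mm deep (x, z up) and 200 mm wide (y); origin under its centre, its x axis points from the control bar at the front (near the robot) to the pan at the rear. Housing 62 mm high under the pan; the console between bar and pan slopes, 40 mm high next to the bar and 62 mm near the pan. It may stand left or right of the dishes, with the tray on the other side
- pan_top (a point): the centre of the top face of the square steel weighing pan, 150 x 150 mm, 50 mm behind the balance's centre and 76 mm above the bench; axes as the balance's. The pan is fixed and flat
- bar_mid (a point): the middle of the top face of the control bar, the long grey bar across the balance's front edge: 156 mm long (along the balance's y), 24 mm deep, its top 50 mm above the bench at rest, 3 mm above the console edge (10 mm behind it) and the housing's end cheeks when fully down. Press it straight down; it hangs on a pivot shaft 60 mm behind it, springs back, and rocks end to end if pressed away from its middle
- bar_left (a point): the top face of the bar close to its left end (balance's +y), 75 mm from its middle
- bar_right (a point): the top face of the bar close to its right end (balance's -y), 75 mm from its middle
- bar_press (a joint): how far the bar is down, rad about its pivot shaft: 0 at rest, 0.11 at the stop (the bar's middle is then 6.6 mm lower). It takes about 1.5 N to start, 5 N at 0.07 and 7 N at the stop. The switches under it close at about 0.07
- bar_rock (a joint): end-to-end slant of the bar, rad: 0 level; 0.02 puts one end 3 mm lower than the other. A press of 6 N 27 mm from the middle gives about 0.02
- tray: the steel incubator tray, fixed, 160 mm (x) by 200 mm (y), rim 16 mm high and 4 mm thick; origin under its centre
- tray_in (a point): the centre of the tray's flat inner floor, 4 mm above the bench, axes as the tray's; the inside is 152 x 192 mm
- dish1_c (a point): the centre (half-way up) of a closed Petri dish: clear, round and flat, 60 mm across and 15 mm high, with a layer of pale set medium; z along its axis; about 35 g. All dishes are alike, 3 to 5 are present, either face may be up
- dish2_c (a point): another such dish (its centre), if present
- dish3_c (a point): another such dish (its centre), if present
- dish4_c (a point): another such dish (its centre), if present
- dish5_c (a point): another such dish (its centre), if present
- weighing_bottle: the squat glass weighing bottle with a lid, 42 mm across and 48 mm tall, on the bench among the dishes; origin under its centre
- bung: a tapered black rubber bung, 42 mm across and 34 mm tall, on the bench among the dishes; origin under its centre
- reagent: a brown reagent bottle, 64 mm across and 150 mm tall, beyond the work; origin under its centre
- beaker: a small glass beaker, 68 mm across and 75 mm tall, beyond the work; origin under its centre
- spatula: a thin steel weighing spatula, 140 mm long, lying flat beyond the dishes; origin under its middle

How it is judged:
By the outcome, as a careful person would: the job done as asked, in the order asked, and still so for the second after the job is handed in, with the robot touching nothing.
Of dish1, dish2, dish3, dish4, dish5 only 3 to 5 are there at a start; the rules pass over those that are not, and their reading is None.
At some moment in a run one of dish1, dish2, dish3, dish4, dish5 may be knocked a few centimetres aside while the robot is not near it.
It also fails if it takes over 210 s, if anything falls off the work surface, if the arm or the gripper's body presses on something with over 40 N, if the wrist force passes 120 N, or if a joint passes its speed limit or range.

## Working session

There is one attempt and no reset: what is moved stays moved. The work goes in short steps, Python scripts to look and compute and a tool call to move; the robot and the scene stay as the last step left them, time stands still between calls to the robot, and variables do not carry over. Pictures are saved under pics/ and viewed, and the job is handed in when it is done.

Besides the shell and the picture viewer there is one more tool, called after "Request:" as name(argument=value, ...) on one line, values as JSON. jog_arm: Moves the arm, as the interface text tells. Its arguments: {"type":"object","properties":{"increments":{"type":"string"},"newtons":{"type":"number"}},"required":["increments"]}

```bash
mkdir -p pics; cat > h.py <<'E'
import numpy as np, cv2
from bench import arm
def save(n,f):
    im=arm.snapshot(n); cv2.imwrite('pics/'+f,im[:,:,::-1]); return im
E
python3 - <<'E'
from h import *
np.set_printoptions(precision=4,suppress=True)
print(arm.get_state())
for n in ("side","top","wrist"):
    print(n,arm.camera_model(n)); save(n,n+"0.png")
E
```

```text
{'time': 0.0, 'qpos': array([71.2184,  7.2391, -2.3259, 80.5251,  0.0002, 90.0005]), 'dq': array([-0.0347,  0.0496,  0.0091,  0.0231,  0.0704, -0.0205]), 'joint_efforts': array([ -0.    , -43.5919,  35.2922,   0.0174,   0.    ,   0.    ]), 'position': array([0.1689, 0.4966, 0.1943]), 'tcp_rot': array([[-0.0005, -0.9468,  0.322 ],
       [-0.0015,  0.322 ,  0.9467],
       [-1.    ,  0.    , -0.0016]]), 'ft_force': array([ 0.1539,  0.0308, -0.6673]), 'wrist_torque': array([-0.0033,  0.0154,  0.0075]), 'grip_width': 0.08560445308064572}
side {'fx': 442.2214206879206, 'fy': 442.2214206879206, 'cx': 318.22604286166046, 'cy': 235.36749951574157, 'origin': array([0.4811, 0.7048, 0.5085]), 'rotation': array([[-0.9907,  0.0464, -0.1276],
       [-0.1335, -0.5057,  0.8523],
       [-0.025 ,  0.8615,  0.5072]])}
top {'fx': 545.3479113738221, 'fy': 545.3479113738221, 'cx': 312.88016927735174, 'cy': 238.76828604736323, 'origin': array([0.5081, 0.0043, 1.167 ]), 'rotation': array([[-0.0071,  0.9977, -0.0669],
       [-0.9999, -0.0063,  0.0116],
       [ 0.0111,  0.067 ,  0.9977]])}
wrist {'fx': 381.269089413634, 'fy': 381.269089413634, 'cx': 326.2546921557607, 'cy': 237.4002588195606, 'origin': array([0.09  , 0.5239, 0.3742]), 'rotation': array([[ 0.3223, -0.8954, -0.3072],
       [ 0.9466,  0.3045,  0.1055],
       [-0.0009, -0.3248,  0.9458]])}
```

View pics/top0.png

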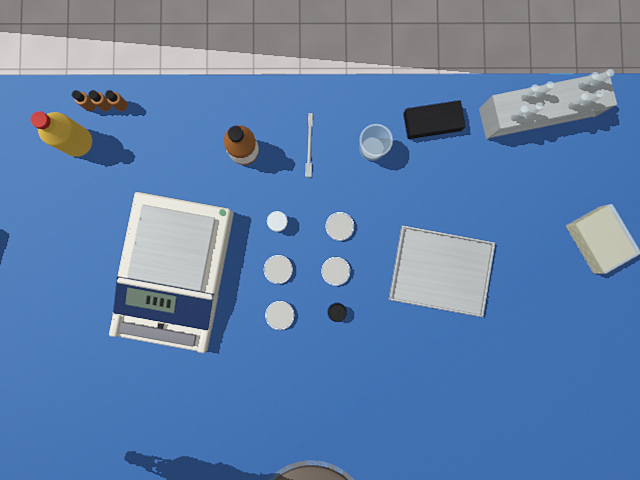

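View pics/side0.png

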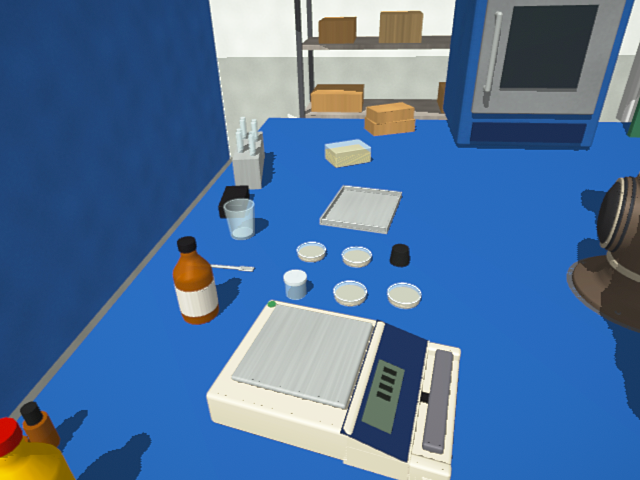

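View pics/wrist0.png

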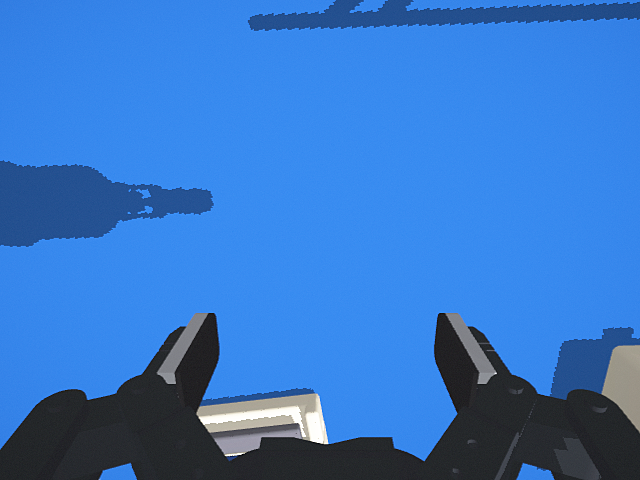

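Top view: the balance is at left (pan ~(172,247), bar ~(158,333)). There are 4 dishes at (340,226), (278,269), (336,271) and (280,315). The weighing bottle is at (277,221), the bung at (337,313) and the tray at (442,271). I'll zoom in for accurate pixels.

```bash
cat >> h.py <<'E'
def ray(n,u,v,cm=None):
    c=cm or arm.camera_model(n)
    d=np.array([(u-c['cx'])/c['fx'],-(v-c['cy'])/c['fy'],-1.0])
    return c['origin'],c['rotation']@d
def onz(n,u,v,z,cm=None):
    o,d=ray(n,u,v,cm); return o+d*(z-o[2])/d[2]
def proj(n,p,cm=None):
    c=cm or arm.camera_model(n)
    q=c['rotation'].T@(np.asarray(p)-c['origin'])
    return c['cx']+c['fx']*q[0]/-q[2], c['cy']-c['fy']*q[1]/-q[2]
def tri(obs):
    A=np.zeros((3,3));b=np.zeros(3)
    for o,d in obs:
        d=d/np.linalg.norm(d);P=np.eye(3)-np.outer(d,d);A+=P;b+=P@o
    p=np.linalg.solve(A,b)
    return p,[np.linalg.norm(np.cross(p-o,d/np.linalg.norm(d))) for o,d in obs]
def crop(src,dst,x0,y0,x1,y1,s):
    im=cv2.imread('pics/'+src)[y0:y1,x0:x1]
    cv2.imwrite('pics/'+dst,cv2.resize(im,None,fx=s,fy=s,interpolation=cv2.INTER_CUBIC))
E
python3 - <<'E'
from h import *
crop('top0.png','c1.png',100,185,260,365,3.3 and 3)
crop('side0.png','c2.png',200,290,470,480,2.9)
crop('side0.png','c3.png',260,170,460,320,4)
crop('top0.png','c4.png',255,200,365,335,4)
crop('top0.png','c5.png',380,215,505,325,5)
# dish blobs in top
im=cv2.imread('pics/top0.png'); 
m=((im[:,:,2]>120)&(abs(im[:,:,0].astype(int)-im[:,:,2])<60)).astype(np.uint8)
m[:200]=0;m[340:]=0;m[:,:255]=0;m[:,365:]=0
n,l,s,c=cv2.connectedComponentsWithStats(m)
print(s[1:],c[1:])
for k in range(1,n):
    if s[k,4]>200: print(c[k],onz('top',*c[k],0.013))
E
```

```text
[[267 211  21  21 334]
 [325 212  29  29 652]
 [263 255  30  29 665]
 [321 257  29  29 664]
 [265 301  29  29 673]] [[276.64371257 220.77844311]
 [339.32208589 225.76687117]
 [277.63609023 268.89022556]
 [335.30873494 270.71837349]
 [279.19762259 314.90787519]]
[276.64371257 220.77844311] [0.62422633 0.06755322 0.013     ]
[339.32208589 225.76687117] [ 0.61277937 -0.06554514  0.013     ]
[277.63609023 268.89022556] [0.52216888 0.06573019 0.013     ]
[335.30873494 270.71837349] [ 0.51746144 -0.05607041  0.013     ]
[279.19762259 314.90787519] [0.4256594  0.06272151 0.013     ]
```

View pics/c1.png

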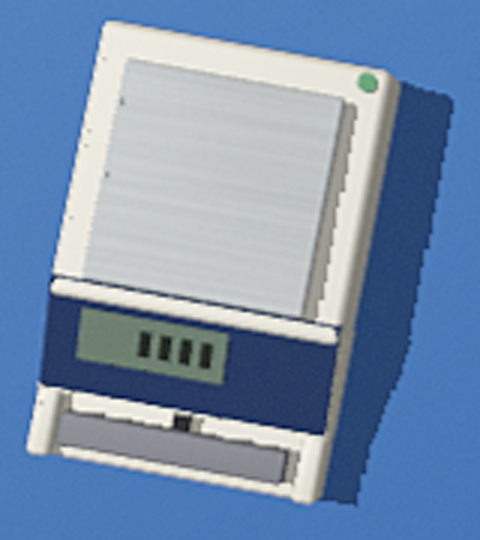

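View pics/c2.png

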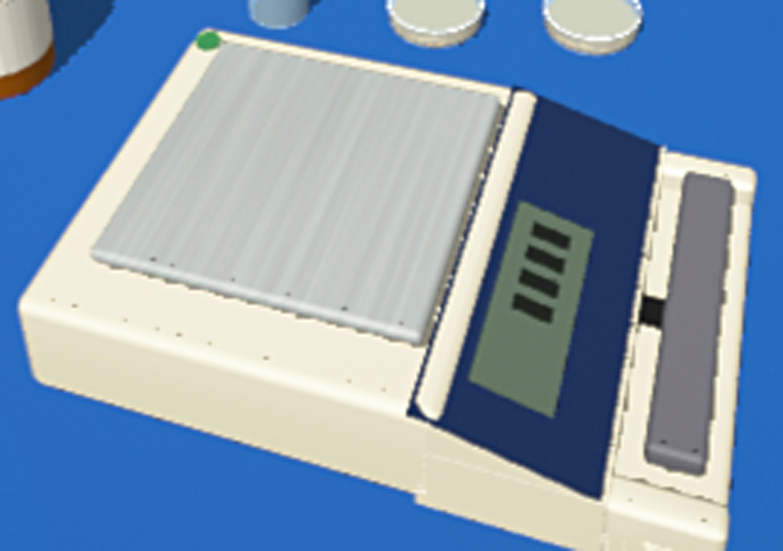

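View pics/c3.png

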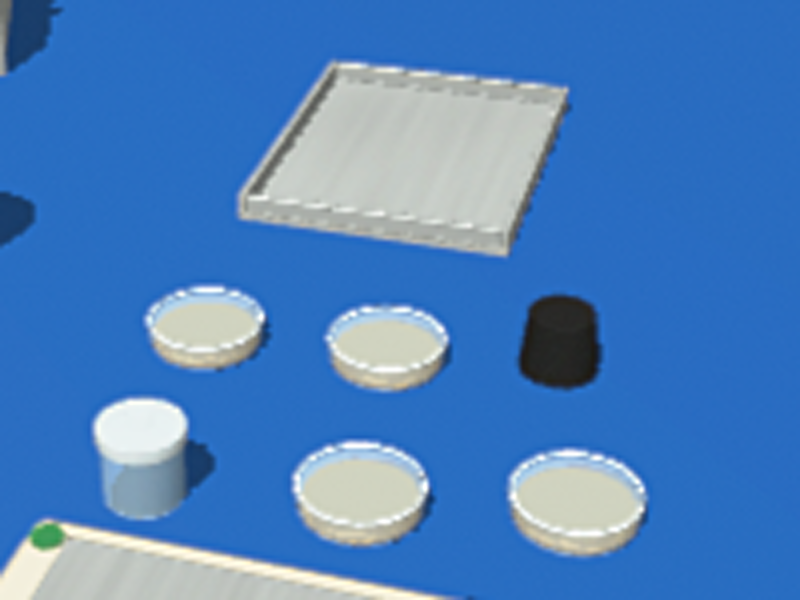

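View pics/c4.png

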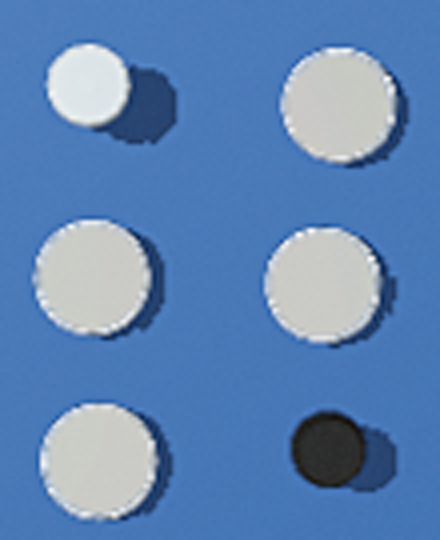

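View pics/c5.png

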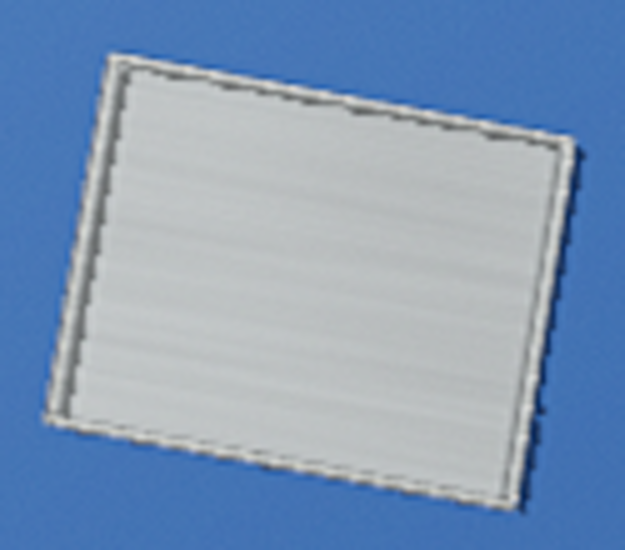

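```bash
python3 - <<'E'
from h import *
np.set_printoptions(precision=4,suppress=True)
def T(u,v): return ray('top',(u+.5)/3-.5+100,(v+.5)/3-.5+185)
def S(u,v): return ray('side',(u+.5)/2.9-.5+200,(v+.5)/2.9-.5+290)
pan=dict(RL=((127,60),(92,255)),RR=((343,97),(220,45)),FR=((302,317),(500,97)),FL=((85,278),(422,343)))
P={}
for k,(a,b) in pan.items():
    p,e=tri([T(*a),S(*b)]); P[k]=p; print(k,p,e, onz('top',(a[0]+.5)/3-.5+100,(a[1]+.5)/3-.5+185,0.076),onz('side',(b[0]+.5)/2.9-.5+200,(b[1]+.5)/2.9-.5+290,.076))
print('pan c',sum(P.values())/4)
bar=dict(RL=((63,413),(648,450)),RR=((287,448),(685,173)),FR=((283,481),(733,183)),FL=((58,445),(708,455)))
B={}
for k,(a,b) in bar.items():
    p,e=tri([T(*a),S(*b)]);B[k]=p; print(k,p,e,onz('top',(a[0]+.5)/3-.5+100,(a[1]+.5)/3-.5+185,0.05))
print('bar c',sum(B.values())/4)
for c in [(276.6,220.8)]: pass
# tray
def T5(u,v): return ((u+.5)/5-.5+380,(v+.5)/5-.5+215)
def S4(u,v): return ((u+.5)/4-.5+260,(v+.5)/4-.5+170)
tr=[((113,57),(240,197)),((574,137),(331,63)),((519,508),(568,90)),((46,420),(508,235))]
Q=[]
for a,b in tr:
    p,e=tri([ray('top',*T5(*a)),ray('side',*S4(*b))]);Q.append(p);print('tray',p,e,onz('top',*T5(*a),.016))
print(sum(Q)/4)
# dishes top rim ellipses: centers
for a,b in [((339.3,225.8),(206,319)),((277.6,268.9),(361,485)),((335.3,270.7),(388,339)),((279.2,314.9),(577,493))]:
    p,e=tri([ray('top',*a),ray('side',*S4(*b))]);print('dish',p,e)
E
```

```text
RL [0.6524 0.3347 0.0737] [np.float64(0.00010210686217466691), np.float64(0.00010210686217486499)] [0.652 0.334 0.076] [0.6516 0.3366 0.076 ]
RR [0.6269 0.1901 0.0743] [np.float64(0.0004876826133033392), np.float64(0.0004876826133036219)] [0.6263 0.1897 0.076 ] [0.6268 0.1921 0.076 ]
FR [0.4798 0.2162 0.0752] [np.float64(0.00011576602228541546), np.float64(0.00011576602228542969)] [0.4799 0.2161 0.076 ] [0.4797 0.2171 0.076 ]
FL [0.5066 0.3614 0.0709] [np.float64(9.010136471356403e-05), np.float64(9.010136471347205e-05)] [0.5067 0.3597 0.076 ] [0.5062 0.3654 0.076 ]
pan c [0.5664 0.2756 0.0735]
RL [0.416  0.3824 0.0476] [np.float64(0.0003236593490526785), np.float64(0.00032365934905272646)] [0.4159 0.3816 0.05  ]
RR [0.3898 0.2311 0.0483] [np.float64(0.001248945909149677), np.float64(0.0012489459091495328)] [0.3913 0.2306 0.05  ]
FR [0.3675 0.234  0.0469] [np.float64(0.0014185066623961984), np.float64(0.0014185066623962417)] [0.3693 0.2331 0.05  ]
FL [0.3944 0.3843 0.051 ] [np.float64(0.00023997990318702373), np.float64(0.00023997990318711107)] [0.3945 0.3846 0.05  ]
bar c [0.3919 0.
[... 262 characters left out ...]
  0.016 ]
tray [ 0.4187 -0.3672  0.0138] [np.float64(0.0008950910297057959), np.float64(0.0008950910297059328)] [ 0.4198 -0.3665  0.016 ]
tray [ 0.4573 -0.1679  0.0157] [np.float64(0.000834417081712468), np.float64(0.0008344170817124225)] [ 0.4581 -0.1679  0.016 ]
[ 0.5158 -0.2821  0.0152]
dish [ 0.6124 -0.0654  0.0154] [np.float64(0.00012226486988528367), np.float64(0.00012226486988545487)]
dish [0.522  0.0657 0.0145] [np.float64(0.00015407558407285095), np.float64(0.00015407558407288036)]
dish [ 0.5172 -0.056   0.0149] [np.float64(0.00031560264230322233), np.float64(0.00031560264230369813)]
dish [0.4257 0.0626 0.0152] [np.float64(0.00015901108622869993), np.float64(0.00015901108622856406)]
```

```bash
cat >> h.py <<'E'
from scipy.spatial.transform import Rotation as Rn
def plan(p,jaw_deg):
    s=arm.get_state(); R=s['tcp_rot']; pos=s['position']
    a=np.radians(jaw_deg); z=np.array([np.cos(a),np.sin(a),0]); x=np.array([0,0,-1.]); 
    if z@R[:,2]<0: z=-z
    G=np.stack([x,np.cross(z,x),z],1)
    d=R.T@(np.asarray(p)-pos)*100; r=Rn.from_matrix(R.T@G).as_rotvec()
    print('t %.2f'%s['time'],'at',pos.round(4),'w %.4f'%s['grip_width'],'F',s['ft_force'].round(2),'M',s['wrist_torque'].round(2))
    print('goal cm/rad:',d.round(2),r.round(3),'rows',np.linalg.norm(d)/4.17,np.degrees(np.linalg.norm(r))/7.16)
E
python3 -c "
from h import *
plan([.3925,.3078,.09],79.7)"
```

```text
t 0.15 at [0.1689 0.4967 0.1944] w 0.0853 F [-0.17 -0.11 -0.38] M [-0.02  0.02  0.01]
goal cm/rad: [ 10.45 -27.25 -10.67] [-0.148 -0.001 -0.   ] rows 7.4523953012829525 1.184537002852464
```

Request:
jog_arm(increments="-1 0.5 -2 -0.8 -0.02 0 0; -1 1.5 -5 -2 -0.04 0 0; -1 3 -9 -3.5 -0.06 0 0; -1 4.5 -13 -5 -0.08 0 0; -1 6 -17 -6.6 -0.1 0 0; -1 7.5 -21 -8.2 -0.12 0 0; -1 9 -24.5 -9.6 -0.148 0 0; -1 10.4 -27.2 -10.7 -0.148 0 0; -1 10.4 -27.2 -10.7 -0.148 0 0; -1 10.4 -27.2 -10.7 -0.148 0 0")

```text
time: 0.98
position: [0.3925, 0.3055, 0.089]
tcp_rot: [[-0.003, -0.983, 0.183], [-0.003, 0.183, 0.983], [-1.0, 0.002, -0.003]]
ft_force: [-0.4, 0.3, 0.5]
grip_width: -0.0004
```

```bash
python3 -c "
from h import *
plan([.3925,.3078,.055],79.7)
save('wrist','w1.png');save('side','s1.png')
print(arm.camera_model('wrist'))
crop('s1.png','s1c.png',300,280,560,480,3)"
```

```text
t 0.98 at [0.3925 0.3055 0.089 ] w -0.0004 F [-0.41  0.26  0.5 ] M [ 0.01  0.02 -0.08]
goal cm/rad: [3.4  0.03 0.24] [-0.004 -0.003 -0.002] rows 0.8173396057047122 0.04798870403183118
{'fx': 381.269089413634, 'fy': 381.269089413634, 'cx': 326.2546921557607, 'cy': 237.4002588195606, 'origin': array([0.30975471, 0.32307421, 0.27058293]), 'rotation': array([[ 1.79752242e-01, -9.30634081e-01, -3.18762197e-01],
       [ 9.83711782e-01,  1.69884738e-01,  5.87393081e-02],
       [-5.11969514e-04, -3.24128651e-01,  9.46012873e-01]])}
```

View pics/w1.png

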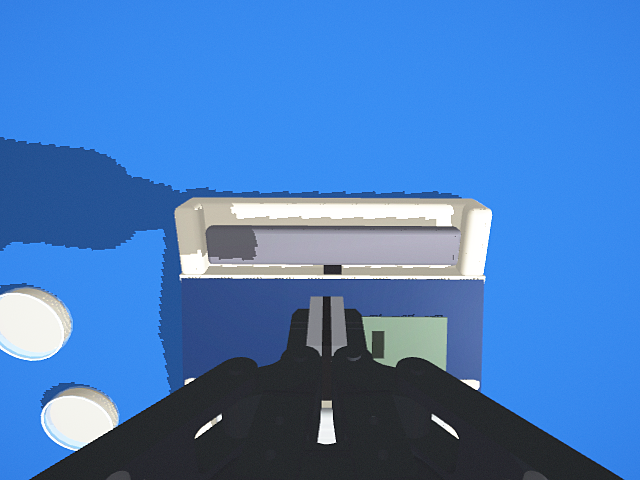

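View pics/s1c.png

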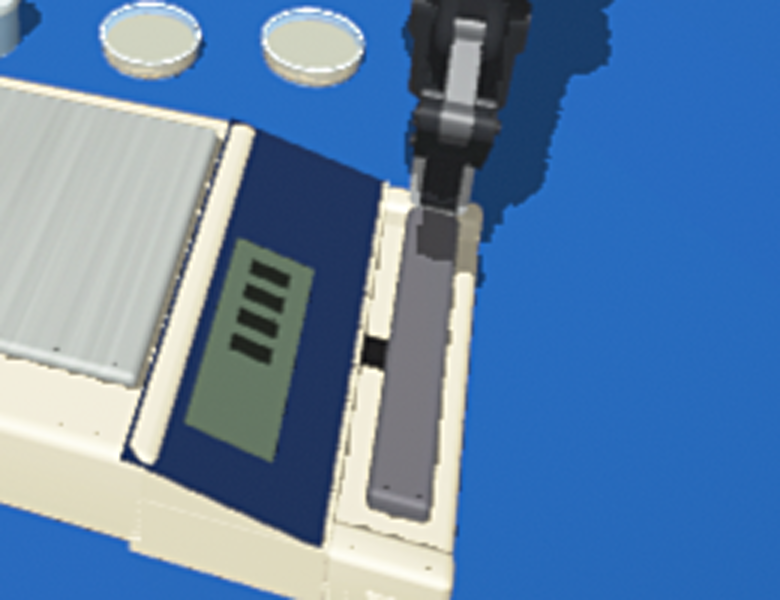

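Wrist view: the bar's corners are at (207,227), (459,227), (461,263) and (208,263), and the shut fingertips at (327,297). I'll cross-check the bar centre against these.

```bash
python3 -c "
from h import *
c=[onz('wrist',*p,.05) for p in [(207,227),(459,227),(461,263),(208,263)]]
print(c,sum(c)/4)
s=arm.get_state();print(proj('wrist',s['position']))
plan([.3925,.3078,.055],79.7)
"
```

```text
[array([0.36454907, 0.23948139, 0.05      ]), array([0.39197047, 0.38968353, 0.05      ]), array([0.41588464, 0.38929227, 0.05      ]), array([0.3874515 , 0.23349992, 0.05      ])] [0.38996392 0.31298928 0.05      ]
(np.float64(325.88910052751083), np.float64(276.98874843192783))
t 1.08 at [0.3917 0.3078 0.0906] w 0.0002 F [-1.    0.84  0.91] M [ 0.03  0.05 -0.02]
goal cm/rad: [ 3.56 -0.09  0.02] [-0.001 -0.001 -0.001] rows 0.8544498748321011 0.013014193898261818
```

```bash
python3 -c "
from h import *
plan([.392,.309,.0475],79.7)
"
```

```text
t 1.08 at [0.3917 0.3078 0.0906] w 0.0002 F [-1.    0.84  0.91] M [ 0.03  0.05 -0.02]
goal cm/rad: [ 4.31 -0.02  0.13] [-0.001 -0.001 -0.001] rows 1.0344848782922897 0.013014193898261818
```

Request:
jog_arm(increments="-1 1 0 0.1 0 0 0; -1 2 0 0.1 0 0 0; -1 2.8 0 0.1 0 0 0; -1 3.4 0 0.1 0 0 0; -1 3.7 0 0.1 0 0 0; -1 3.9 0 0.1 0 0 0; -1 4.1 0 0.1 0 0 0; -1 4.3 0 0.1 0 0 0; -1 4.3 0 0.1 0 0 0; -1 4.3 0 0.1 0 0 0")

```text
time: 1.92
position: [0.3919, 0.3088, 0.0478]
tcp_rot: [[-0.001, -0.984, 0.18], [-0.001, 0.18, 0.984], [-1.0, 0.001, -0.001]]
ft_force: [1.2, -0.5, 0.5]
grip_width: 0.0001
```

Request:
jog_arm(increments="-1 0.05 0 0 0 0 0; -1 0.1 0 0 0 0 0; -1 0.15 0 0 0 0 0; -1 0.2 0 0 0 0 0; -1 0.25 0 0 0 0 0; -1 0.3 0 0 0 0 0; -1 0.3 0 0 0 0 0; -1 0.3 0 0 0 0 0; -1 0.3 0 0 0 0 0; -1 0.3 0 0 0 0 0")

```text
time: 2.75
position: [0.392, 0.3088, 0.0448]
tcp_rot: [[-0.001, -0.984, 0.18], [-0.001, 0.18, 0.984], [-1.0, 0.001, -0.001]]
ft_force: [-0.4, -0.4, 0.0]
grip_width: 0.0001
```

```bash
python3 -c "
from h import *
plan([.392,.309,.0445],79.7)
save('side','s2.png')
crop('s2.png','s2c.png',300,280,560,480,3)"
```

```text
t 2.75 at [0.392  0.3088 0.0448] w 0.0001 F [-0.42 -0.44  0.  ] M [-0.01 -0.01  0.02]
goal cm/rad: [ 0.03 -0.    0.02] [-0.001 -0.001 -0.001] rows 0.008742696560045267 0.010850517492956095
```

View pics/s2c.png

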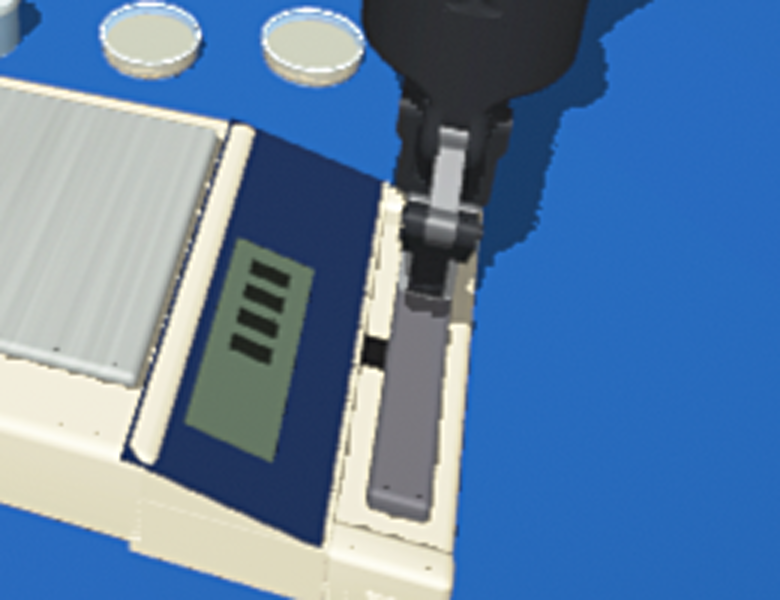

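```bash
python3 -c "
from h import *
f=lambda p:tuple((np.array(proj('side',p))-[300,280])*3+1)
for p in ([.392,.3088,.0448],[.392,.3088,.05],[.395,.324,.0448],[.395,.323,.055],[.395,.323,.065]): print(p,f(p))
"
```

```text
[0.392, 0.3088, 0.0448] (np.float64(416.5724251943313), np.float64(347.60642283917537))
[0.392, 0.3088, 0.05] (np.float64(417.96715207748696), np.float64(339.23814819577154))
[0.395, 0.324, 0.0448] (np.float64(412.7516434817897), np.float64(376.8590280025119))
[0.395, 0.323, 0.055] (np.float64(415.28898674248694), np.float64(358.26238594669553))
[0.395, 0.323, 0.065] (np.float64(418.05519320562433), np.float64(341.69310789064986))
```

```bash
python3 -c "
from h import *
save('wrist','w2.png');save('top','t2.png')
crop('w2.png','w2c.png',240,200,420,340,4)
crop('s2.png','s2d.png',410,330,480,400,8)
crop('t2.png','t2c.png',100,260,250,370,5)"
```

```text
(no output)
```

View pics/w2c.png

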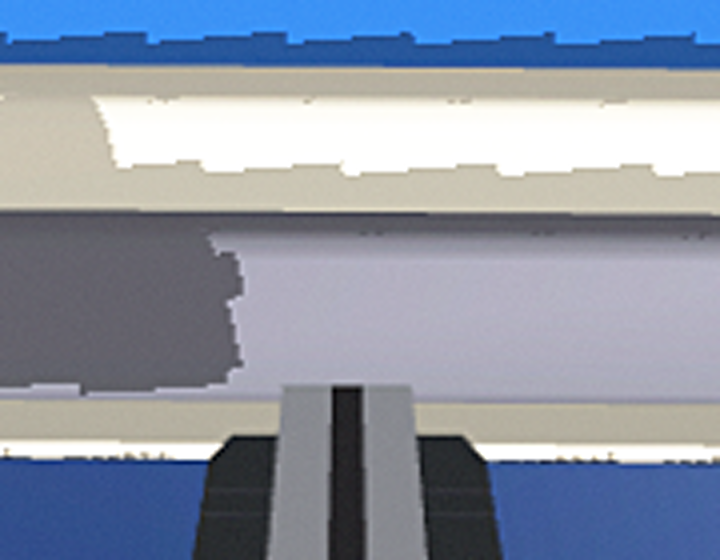

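View pics/s2d.png

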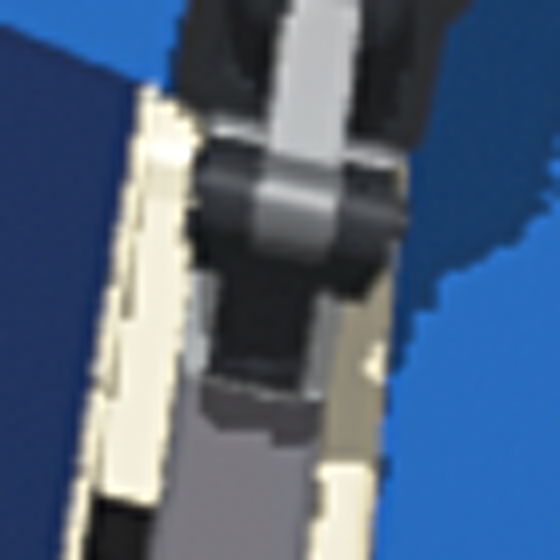

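View pics/t2c.png

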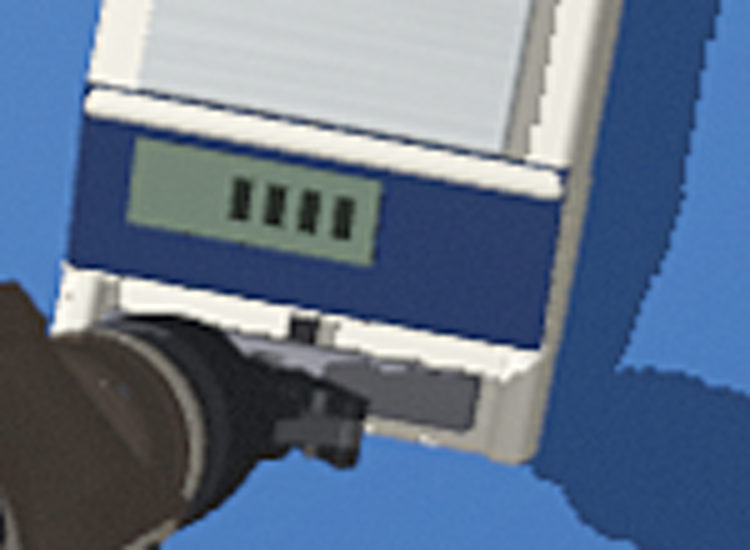

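```bash
python3 -c "
from h import *
s=arm.get_state();p=s['position'];R=s['tcp_rot']
for t in (0,-.005,-.01,-.015,-.02):
  q=p+R[:,1]*.011+R[:,0]*t; print(t,proj('wrist',q), [ (np.array(proj('side',p+R[:,0]*t+R[:,2]*b))-[410,330])*8+3.5 for b in(0,.008,.015)])
"
```

```text
0 (np.float64(325.8791501729489), np.float64(257.2882846576382)) [array([232.03810556, 527.79279982]), array([227.58091117, 567.84395271]), array([223.59403655, 603.66893841])]
-0.005 (np.float64(325.87653691914915), np.float64(261.06461834302024)) [array([235.5912613 , 506.35827774]), array([231.15552528, 546.34049311]), array([227.18744336, 582.10743345])]
-0.01 (np.float64(325.8737894961643), np.float64(265.0348358421247)) [array([239.17685119, 484.72809564]), array([234.76315641, 524.63841613]), array([230.81438885, 560.34468651])]
-0.015 (np.float64(325.8708972990216), np.float64(269.21426207907757)) [array([242.79532136, 462.89956219]), array([238.40426415, 502.73495721]), array([234.47534476, 538.37786698])]
-0.02 (np.float64(325.86784857485617), np.float64(273.619880761709)) [array([246.44712619, 440.86993646]), array([242.07931663, 480.62730023]), array([238.17079172, 516.20409091])]
```

```bash
python3 -c "
from h import *
s=arm.get_state();p=s['position'];R=s['tcp_rot']
P,e=tri([ray('wrist',(388+.5)/4-.5+240,(387+.5)/4-.5+200),ray('side',(312+.5)/8-.5+410,(398+.5)/8-.5+330)])
print(P,e,R.T@(P-p),p)
print(arm.camera_model('wrist')['origin'], R.T@(arm.camera_model('wrist')['origin']-p))
# bar from wrist
"
```

```text
[0.38469958 0.3146948  0.08181826] [np.float64(9.077781181515514e-05), np.float64(9.077781181510513e-05)] [-0.03701319  0.00821272  0.00446256] [0.39194697 0.30879905 0.044804  ]
[0.3099879  0.32403008 0.22472949] [-1.79870773e-01  8.34802611e-02  9.05388112e-05]
```

The view shows the shut fingertips at about z=0.082, which is 37 mm above the reported TCP (z=0.0448), and there is no contact force yet. I'll go down in guarded steps and use the force reading to find contact.

Request:
jog_arm(increments="-1 0.3 0 0 0 0 0; -1 0.6 0 0 0 0 0; -1 0.9 0 0 0 0 0; -1 1.2 0 0 0 0 0; -1 1.5 0 0 0 0 0; -1 1.8 0 0 0 0 0; -1 2 0 0 0 0 0; -1 2 0 0 0 0 0; -1 2 0 0 0 0 0; -1 2 0 0 0 0 0")

```text
time: 3.73
position: [0.392, 0.3089, 0.0249]
tcp_rot: [[-0.001, -0.984, 0.18], [-0.001, 0.18, 0.984], [-1.0, 0.001, -0.001]]
ft_force: [0.5, -0.1, -0.4]
grip_width: 0.0001
```

```bash
python3 -c "
from h import *
plan([.392,.309,.0145],79.7)
save('wrist','w3.png');save('side','s3.png');
crop('w3.png','w3c.png',240,200,420,340,4)
crop('s3.png','s3d.png',410,330,480,400,8)"
```

```text
t 3.73 at [0.392  0.3089 0.0249] w 0.0001 F [ 0.49 -0.11 -0.42] M [ 0.01  0.   -0.05]
goal cm/rad: [1.04 0.   0.02] [-0.001 -0.001 -0.001] rows 0.24967413132897434 0.010024087361671312
```

View pics/w3c.png

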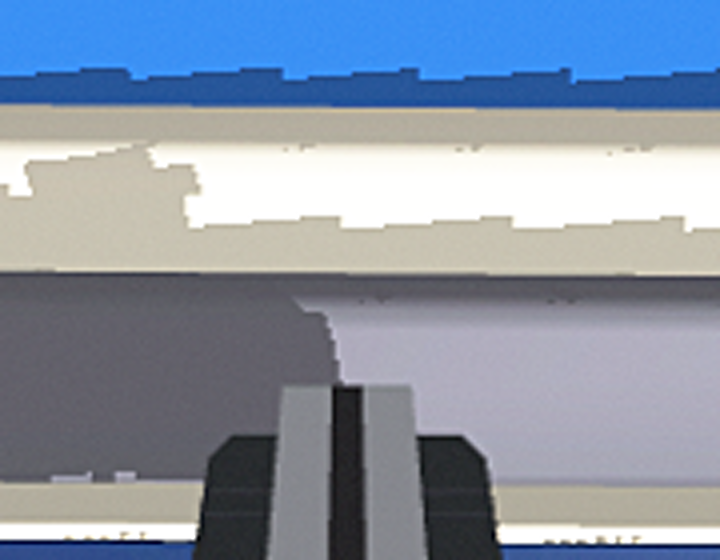

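View pics/s3d.png

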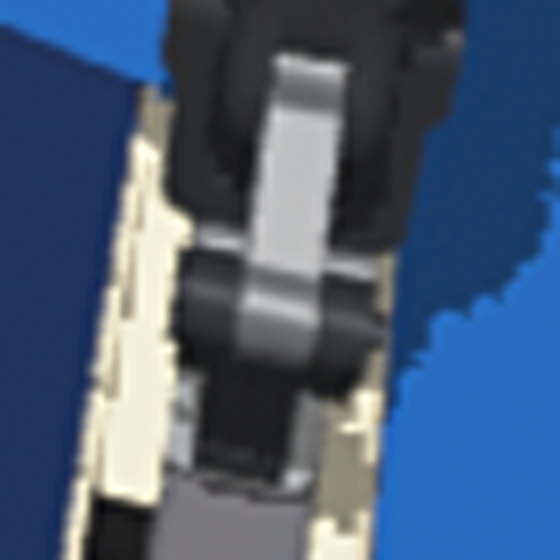

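Request:
jog_arm(increments="-1 0.2 0 0 0 0 0; -1 0.4 0 0 0 0 0; -1 0.6 0 0 0 0 0; -1 0.8 0 0 0 0 0; -1 1 0 0 0 0 0; -1 1.1 0 0 0 0 0; -1 1.2 0 0 0 0 0; -1 1.3 0 0 0 0 0; -1 1.3 0 0 0 0 0; -1 1.3 0 0 0 0 0")

```text
time: 4.67
position: [0.3917, 0.3089, 0.0121]
tcp_rot: [[-0.001, -0.984, 0.179], [-0.001, 0.179, 0.984], [-1.0, 0.001, -0.001]]
ft_force: [-2.8, -0.0, 3.2]
grip_width: 0.0002
```

Request:
jog_arm(increments="-1 0.05 0 0 0 0 0; -1 0.1 0 0 0 0 0; -1 0.15 0 0 0 0 0; -1 0.2 0 0 0 0 0; -1 0.25 0 0 0 0 0; -1 0.3 0 0 0 0 0; -1 0.33 0 0 0 0 0; -1 0.33 0 0 0 0 0; -1 0.33 0 0 0 0 0; -1 0.33 0 0 0 0 0")

```text
time: 5.5
position: [0.3914, 0.309, 0.009]
tcp_rot: [[-0.002, -0.984, 0.179], [-0.0, 0.179, 0.984], [-1.0, 0.002, -0.0]]
ft_force: [-3.8, -0.4, 6.6]
grip_width: 0.0005
```

```bash
python3 -c "
from h import *
plan([.392,.309,.0145],79.7)
save('side','s4.png');plan([.392,.309,.0145],79.7)
crop('s4.png','s4d.png',390,320,490,480,4)"
```

```text
t 5.50 at [0.3914 0.309  0.009 ] w 0.0005 F [-3.79 -0.4   6.59] M [-0.14  0.93 -0.03]
goal cm/rad: [-0.55 -0.06  0.01] [-0.    -0.    -0.002] rows 0.1316413996515114 0.01308278387115396
t 5.55 at [0.3914 0.309  0.0091] w 0.0001 F [-4.28 -0.85  6.38] M [-0.08  0.97 -0.02]
goal cm/rad: [-0.54 -0.06  0.01] [-0.    -0.    -0.001] rows 0.13142419618854664 0.012936190395247333
```

View pics/s4d.png

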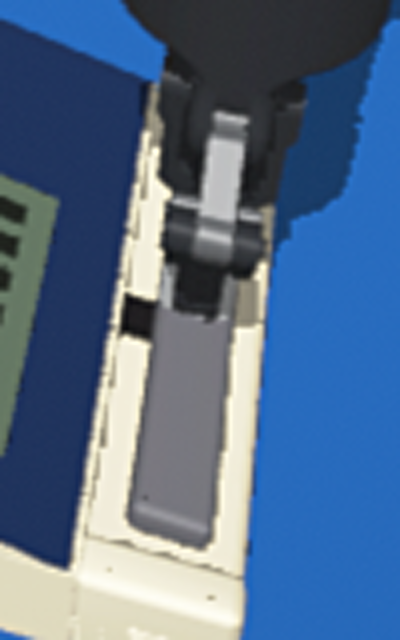

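Force is 6.5 N (5 N closes the switches), and the bar looks level. Letting go.

Request:
jog_arm(increments="-1 -0.2 0 0 0 0 0; -1 -0.4 0 0 0 0 0; -1 -0.6 0 0 0 0 0; -1 -1 0 0 0 0 0; -1 -2 0 0 0 0 0; -1 -3.5 0 0 0 0 0; -1 -5.5 0 0 0 0 0; -1 -8 0 0 0 0 0; -1 -10.5 0 0 0 0 0; -1 -10.5 0 0 0 0 0")

```text
time: 6.38
position: [0.3939, 0.3107, 0.1196]
tcp_rot: [[0.005, -0.984, 0.179], [0.005, 0.179, 0.984], [-1.0, -0.004, 0.005]]
ft_force: [1.1, -0.2, 0.7]
grip_width: -0.0
```

```bash
python3 -c "
from h import *
plan([.4257,.0626,.10],90)
save('side','s5.png');save('top','t5.png')
crop('s5.png','s5d.png',300,280,560,480,3)"
```

```text
t 6.38 at [0.3939 0.3107 0.1196] w -0.0000 F [ 1.12 -0.19  0.69] M [ 0.04  0.02 -0.04]
goal cm/rad: [  1.86  -7.58 -23.85] [-0.18   0.005  0.004] rows 6.017758039411753 1.4439392462994836
```

View pics/s5d.png

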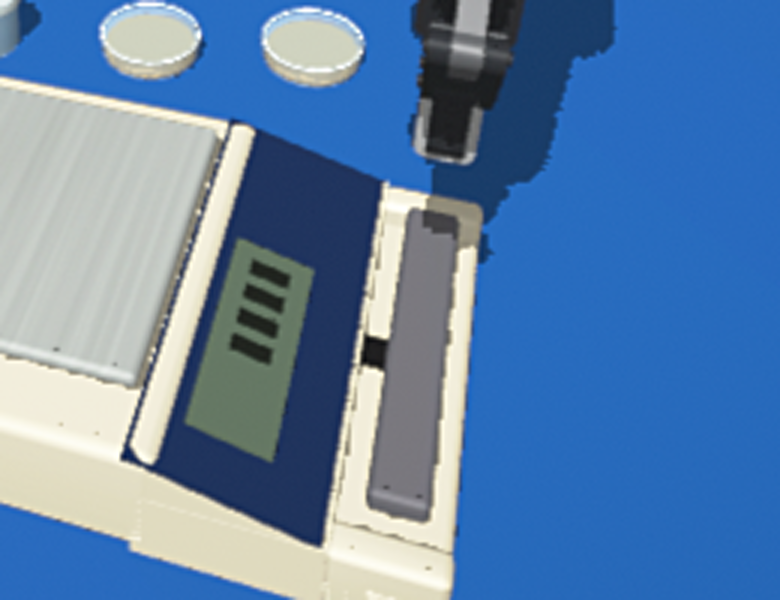

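View pics/t5.png

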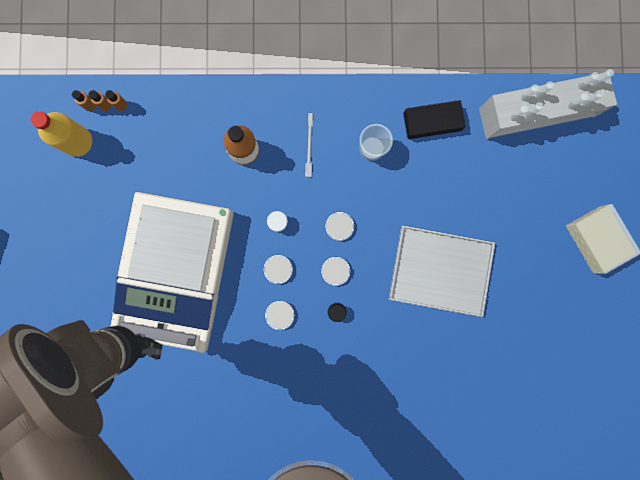

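```bash
python3 -c "
from h import *
plan([.4257,.0626,.04],85)"
```

```text
t 6.48 at [0.3924 0.3096 0.1155] w 0.0001 F [ 0.16 -0.06 -0.14] M [-0.04  0.03 -0.02]
goal cm/rad: [  7.51  -7.7  -23.72] [-0.093  0.002  0.001] rows 6.246341596100452 0.7444725551554383
```

Request:
jog_arm(increments="1 0 -1 -3 -0.02 0 0; 1 0 -2 -6 -0.04 0 0; 1 0.5 -3 -9.5 -0.06 0 0; 1 1.5 -4.2 -13 -0.08 0 0; 1 3 -5.4 -16.5 -0.093 0 0; 1 4.5 -6.5 -20 -0.093 0 0; 1 6 -7.4 -22.6 -0.093 0 0; 1 7 -7.7 -23.7 -0.093 0 0; 1 7.5 -7.7 -23.7 -0.093 0 0; 1 7.5 -7.7 -23.7 -0.093 0 0", newtons=25)

```text
time: 7.32
position: [0.4242, 0.0622, 0.0383]
tcp_rot: [[-0.003, -0.996, 0.089], [0.002, 0.089, 0.996], [-1.0, 0.003, 0.001]]
ft_force: [-0.6, -0.5, 0.0]
grip_width: 0.0852
```

```bash
python3 -c "
from h import *
plan([.4257,.0626,.0],85)
cm=arm.camera_model('wrist');print(cm['origin'])
save('wrist','w6.png');plan([.4257,.0626,-.038],85);save('side','s6.png')
crop('s6.png','s6d.png',300,150,500,300,4)"
```

```text
t 7.32 at [0.4242 0.0622 0.0383] w 0.0852 F [-0.6  -0.53  0.05] M [ 0.01 -0.01 -0.02]
goal cm/rad: [ 3.83 -0.15  0.05] [-0.002  0.001 -0.003] rows 0.9198526717707128 0.028791878623491522
[0.34155478 0.06939969 0.21842258]
t 7.37 at [0.4249 0.0629 0.0393] w 0.0849 F [-0.29 -0.4   0.59] M [ 0.01 -0.02  0.04]
goal cm/rad: [ 7.73 -0.09 -0.04] [-0.001  0.002 -0.001] rows 1.853937457582145 0.01754528787507024
```

View pics/w6.png

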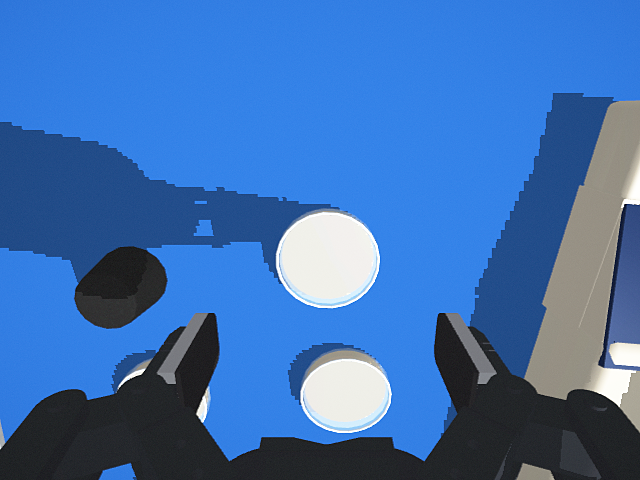

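View pics/s6d.png

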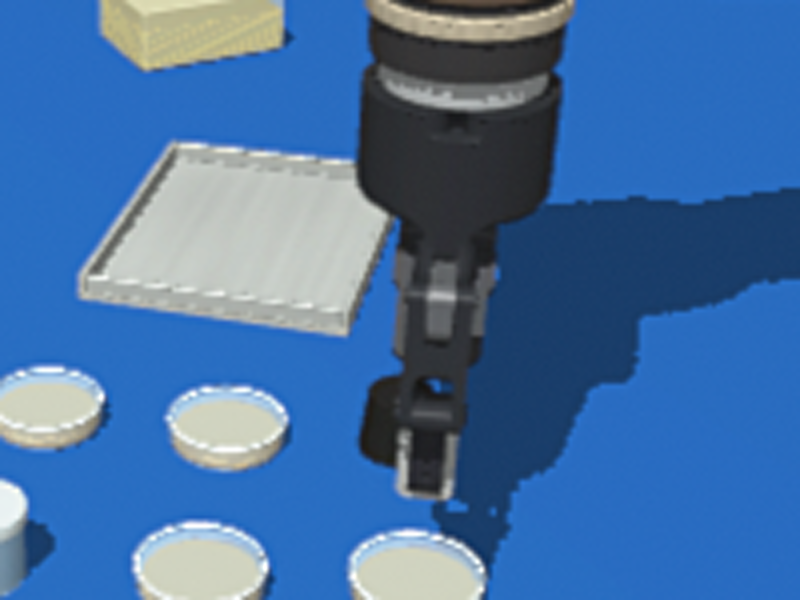

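Wrist view: the dish is centred at (328,258) between the open pads, whose tips are at (197,315) and (458,315).

```bash
python3 -c "
from h import *
print(onz('wrist',328,258,.013))
plan([.4257,.0626,-.02],85)"
```

```text
[0.42593644 0.06460025 0.013     ]
t 7.42 at [0.4255 0.0634 0.04  ] w 0.0850 F [-0.61 -0.14  0.6 ] M [-0.02  0.04  0.03]
goal cm/rad: [ 6.   -0.03 -0.09] [ 0.001  0.002 -0.   ] rows 1.4383217893525924 0.016205299861246112
```

Request:
jog_arm(increments="1 1 0 0 0 0 0; 1 2 0 0 0 0 0; 1 3 0 0 0 0 0; 1 4 0 0 0 0 0; 1 5 0 0 0 0 0; 1 5.5 0 0 0 0 0; 1 6 0 0 0 0 0; 1 6 0 0 0 0 0; 1 6 0 0 0 0 0; 1 6 0 0 0 0 0")

```text
time: 8.25
position: [0.4259, 0.0635, -0.0197]
tcp_rot: [[0.001, -0.996, 0.087], [0.002, 0.087, 0.996], [-1.0, -0.001, 0.002]]
ft_force: [-0.8, 0.4, -1.6]
grip_width: 0.0857
```

```bash
python3 -c "
from h import *
plan([.4257,.0630,-.038],85)
save('side','s7.png');save('wrist','w7.png')
crop('s7.png','s7d.png',360,210,440,310,6)"
```

```text
t 8.25 at [ 0.4259  0.0635 -0.0197] w 0.0857 F [-0.82  0.42 -1.62] M [-0.01 -0.05  0.02]
goal cm/rad: [ 1.83  0.02 -0.06] [0.    0.002 0.001] rows 0.4402172954858952 0.01775036673983777
```

View pics/w7.png

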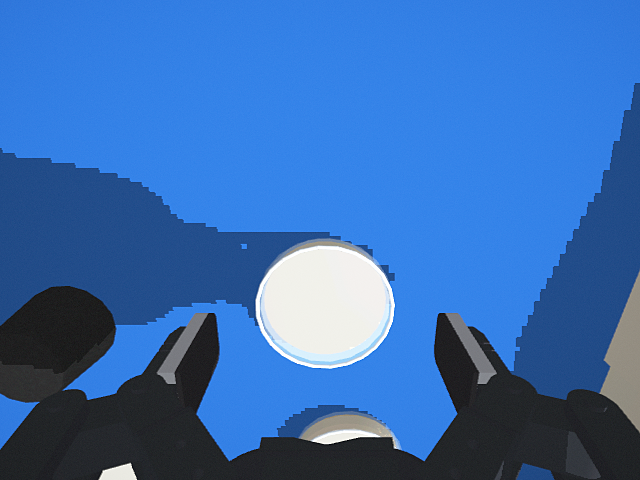

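View pics/s7d.png

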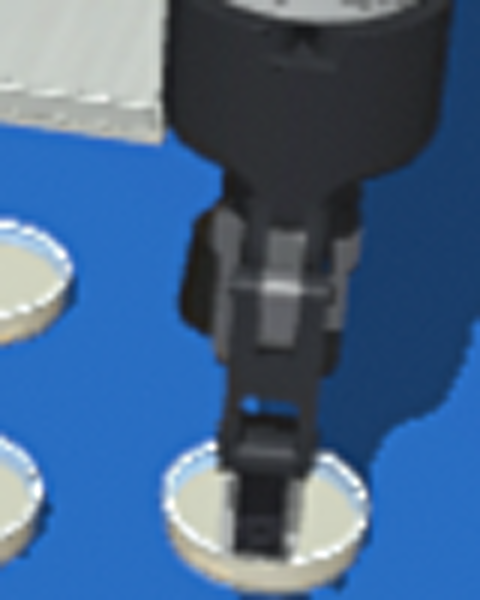

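Request:
jog_arm(increments="1 0.4 0 0 0 0 0; 1 0.8 0 0 0 0 0; 1 1.2 0 0 -0.05 0 0; 1 1.5 0 -0.05 0 0 0; 1 1.7 0 -0.05 0 0 0; 1 1.7 0 -0.05 0 0 0; 0.4 1.7 0 -0.05 0 0 0; -0.2 1.7 0 -0.05 0 0 0; -0.5 1.7 0 -0.05 0 0 0; -0.5 1.7 0 -0.05 0 0 0", newtons=25)

```text
time: 9.18
position: [0.4262, 0.0631, -0.0361]
tcp_rot: [[0.002, -0.996, 0.086], [0.002, 0.086, 0.996], [-1.0, -0.001, 0.002]]
ft_force: [-1.5, 0.3, 4.2]
grip_width: 0.0583
```

```bash
python3 -c "
from h import *
plan([.5665,.275,.09],79.7)
save('side','s8.png');save('wrist','w8.png');plan([.5665,.275,.09],79.7)
crop('s8.png','s8d.png',360,210,440,310,6)"
```

```text
t 9.18 at [ 0.4262  0.0631 -0.0361] w 0.0583 F [-1.51  0.26  4.22] M [-0.11  0.25  0.01]
goal cm/rad: [-12.55 -12.17  22.35] [0.093 0.002 0.001] rows 6.8040965499690245 0.7463740664811386
t 9.28 at [ 0.4262  0.0631 -0.0361] w 0.0586 F [-1.67 -0.04  3.93] M [-0.14  0.38  0.01]
goal cm/rad: [-12.54 -12.16  22.35] [0.093 0.002 0.001] rows 6.803384427577058 0.7456845514401386
```

View pics/w8.png

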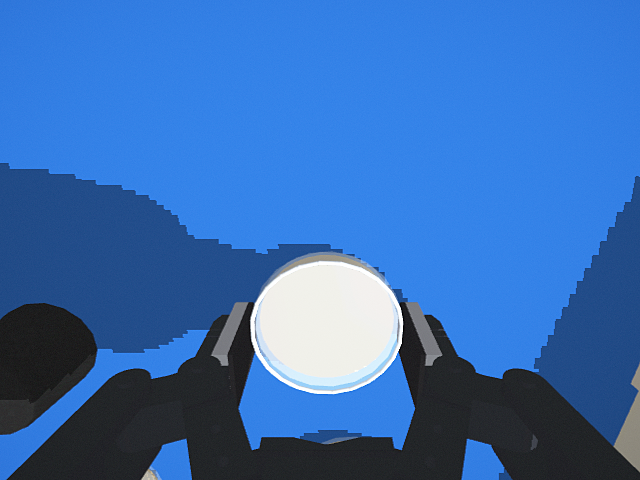

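View pics/s8d.png

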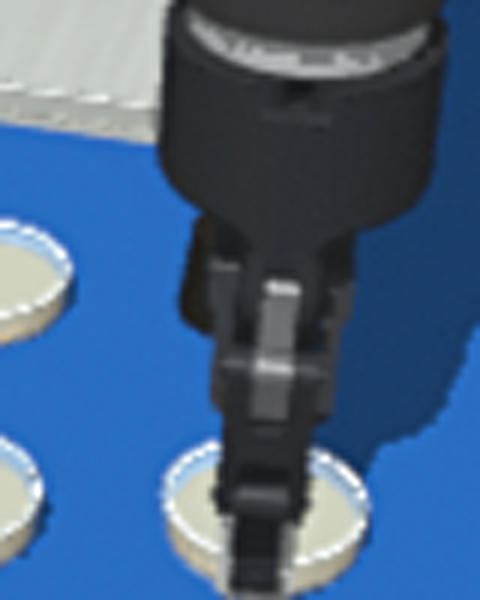

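Dish gripped: width 58.5 mm, and the tips just touch the bench at reported z=-0.036. I'll lift it and carry it to the pan.

Request:
jog_arm(increments="-0.5 -1.5 0 0 0 0 0; -0.5 -4.5 0 0 0 0 0; -0.5 -8 -0.5 1 0 0 0; -0.5 -11 -2 3.5 0.02 0 0; -0.5 -12.5 -3.8 7 0.04 0 0; -0.5 -12.5 -5.7 10.5 0.06 0 0; -0.5 -12.5 -7.6 14 0.08 0 0; -0.5 -12.5 -9.4 17.3 0.093 0 0; -0.5 -12.5 -11 20.3 0.093 0 0; -0.5 -12.5 -12.2 22.4 0.093 0 0")

```text
time: 10.12
position: [0.5681, 0.2782, 0.0887]
tcp_rot: [[0.002, -0.984, 0.177], [0.003, 0.177, 0.984], [-1.0, -0.001, 0.003]]
ft_force: [0.5, -1.0, -0.5]
grip_width: 0.0593
```

```bash
python3 -c "
from h import *
plan([.5665,.275,.0425],79.7)
save('side','s9.png')
plan([.5665,.275,.0425],79.7)"
```

```text
t 10.12 at [0.5681 0.2782 0.0887] w 0.0593 F [ 0.53 -0.95 -0.49] M [-0.03 -0.11  0.01]
goal cm/rad: [ 4.62  0.1  -0.36] [0.002 0.003 0.001] rows 1.1121971121312528 0.028162276309084612
t 10.17 at [0.5699 0.2809 0.0881] w 0.0587 F [1.93 1.99 0.46] M [ 0.11 -0.14  0.04]
goal cm/rad: [ 4.56  0.24 -0.66] [0.003 0.005 0.002] rows 1.1061368397570481 0.047926953817530704
```

View pics/s9.png

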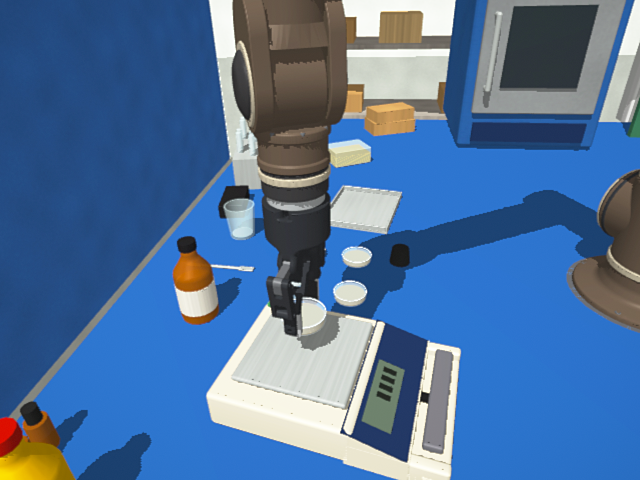

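Request:
jog_arm(increments="-0.5 0 0.2 -0.6 0 0 0; -0.5 0.5 0.24 -0.66 0.003 0.005 0.002; -0.5 1.2 0.24 -0.66 0.003 0.005 0.002; -0.5 2 0.24 -0.66 0.003 0.005 0.002; -0.5 2.8 0.24 -0.66 0.003 0.005 0.002; -0.5 3.4 0.24 -0.66 0.003 0.005 0.002; -0.5 3.9 0.24 -0.66 0.003 0.005 0.002; -0.5 4.2 0.24 -0.66 0.003 0.005 0.002; -0.5 4.3 0.24 -0.66 0.003 0.005 0.002; -0.5 4.3 0.24 -0.66 0.003 0.005 0.002")

```text
time: 11.0
position: [0.5664, 0.2749, 0.0449]
tcp_rot: [[-0.0, -0.984, 0.179], [-0.0, 0.179, 0.984], [-1.0, 0.0, -0.0]]
ft_force: [-0.6, 0.3, -0.5]
grip_width: 0.0588
```

```bash
python3 -c "
from h import *
plan([.5665,.275,.0405],79.7)"
```

```text
t 11.00 at [0.5664 0.2749 0.0449] w 0.0588 F [-0.58  0.31 -0.51] M [0.02 0.02 0.02]
goal cm/rad: [ 0.44 -0.01  0.02] [ 0. -0. -0.] rows 0.1057688507740464 0.004001561413003621
```

Request:
jog_arm(increments="-0.5 0.1 0 0 0 0 0; -0.5 0.2 0 0 0 0 0; -0.5 0.3 0 0 0 0 0; -0.5 0.38 0 0 0 0 0; -0.5 0.42 0 0 0 0 0; -0.5 0.45 0 0 0 0 0; -0.5 0.45 0 0 0 0 0; -0.5 0.45 0 0 0 0 0; -0.5 0.45 0 0 0 0 0; -0.5 0.45 0 0 0 0 0")

```text
time: 11.83
position: [0.5664, 0.2749, 0.0405]
tcp_rot: [[-0.0, -0.984, 0.179], [-0.0, 0.179, 0.984], [-1.0, 0.0, -0.0]]
ft_force: [0.6, -0.6, -0.8]
grip_width: 0.0586
```

Request:
jog_arm(increments="-0.5 0.05 0 0 0 0 0; -0.5 0.1 0 0 0 0 0; -0.5 0.1 0 0 0 0 0; -0.3 0.1 0 0 0 0 0; 0.2 0.1 0 0 0 0 0; 0.7 0.1 0 0 0 0 0; 1 0 0 0 0 0 0; 1 -1 0 0 0 0 0; 1 -2.5 0 0 0 0 0; 1 -5 0 0 0 0 0")

```text
time: 12.67
position: [0.5651, 0.2742, 0.089]
tcp_rot: [[-0.004, -0.984, 0.179], [-0.002, 0.179, 0.984], [-1.0, 0.004, -0.003]]
ft_force: [0.3, 0.5, -0.0]
grip_width: 0.0857
```

```bash
python3 -c "
from h import *
plan([.522,.0657,.05],80)
save('wrist','w10.png');plan([.522,.0657,.05],80);save('side','s10.png')"
```

```text
t 12.67 at [0.5651 0.2742 0.089 ] w 0.0857 F [ 0.35  0.53 -0.04] M [0.01 0.03 0.02]
goal cm/rad: [  3.97   0.5  -21.27] [-0.005 -0.003 -0.004] rows 5.190777741993765 0.05659704745213076
t 12.72 at [0.5678 0.2756 0.0961] w 0.0854 F [1.05 0.05 3.79] M [ 0.02 -0.07 -0.  ]
goal cm/rad: [  4.56   0.77 -21.48] [-0.005  0.002  0.003] rows 5.268278980699208 0.053144764409367835
```

View pics/w10.png

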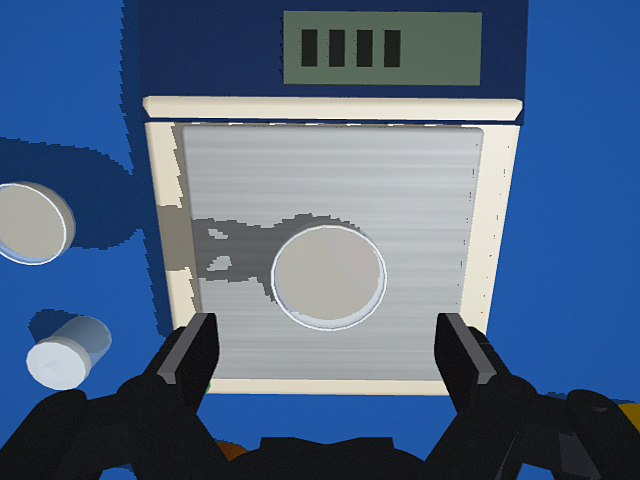

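View pics/s10.png

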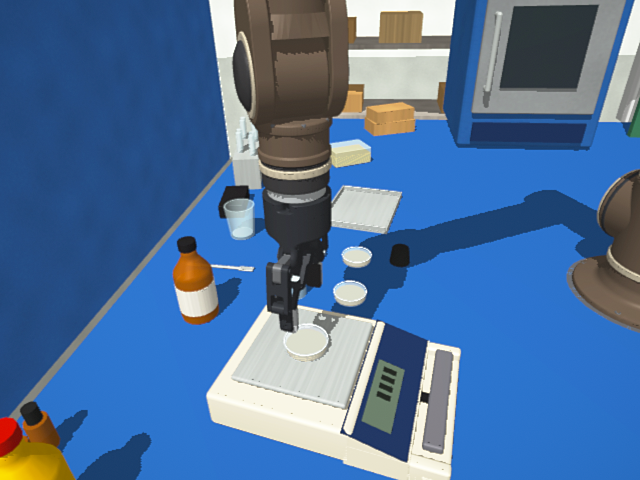

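Dish 1 sits centred on the pan (wrist view (328,278)). On to dish 2.

Request:
jog_arm(increments="1 0 0.05 -2 0 0 0; 1 0 0.2 -5 0 0 0; 1 0 0.3 -8.5 0 0 0; 1 0 0.4 -12 0 0 0; 1 0.5 0.6 -15.5 0 0 0; 1 1.5 0.7 -18.5 0 0 0; 1 3 0.77 -20.5 0 0 0; 1 4 0.77 -21.5 -0.005 0 0; 1 4.6 0.77 -21.5 -0.005 0 0; 1 4.6 0.77 -21.5 -0.005 0 0")

```text
time: 13.6
position: [0.5222, 0.066, 0.047]
tcp_rot: [[0.003, -0.985, 0.175], [0.003, 0.175, 0.985], [-1.0, -0.003, 0.003]]
ft_force: [0.1, -0.2, 0.0]
grip_width: 0.0854
```

```bash
python3 -c "
from h import *
save('top','t11.png'); save('wrist','w11.png')
plan([.522,.0657,-.034],80)"
```

```text
t 13.70 at [0.5233 0.0669 0.0485] w 0.0855 F [1.46 0.38 0.45] M [-0.05 -0.04  0.02]
goal cm/rad: [ 8.25  0.14 -0.17] [0.001 0.004 0.005] rows 1.9779738022018085 0.05029821695942657
```

View pics/w11.png

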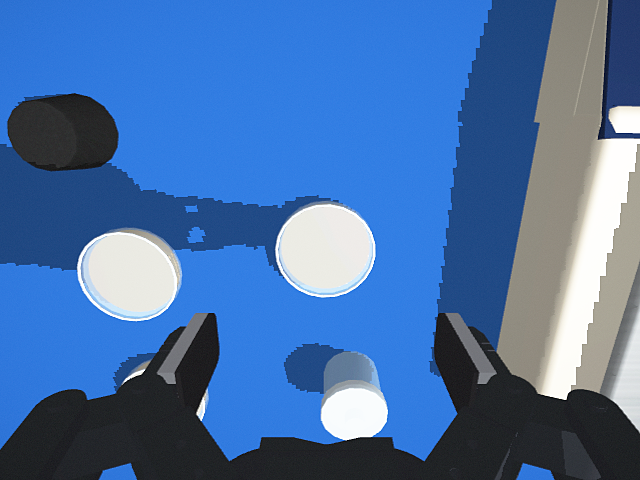

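View pics/t11.png

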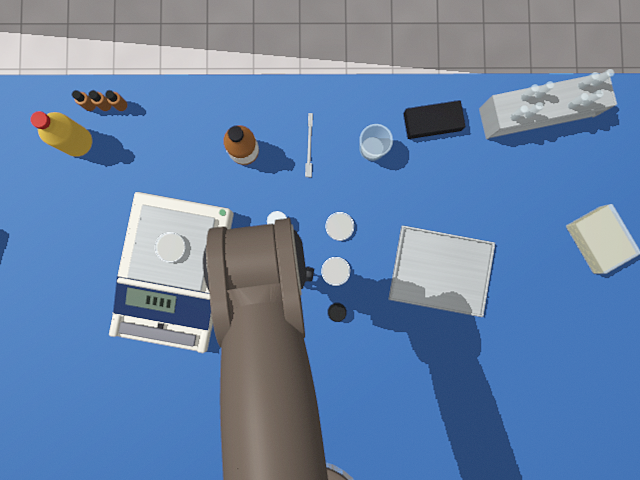

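Request:
jog_arm(increments="1 1.5 0.14 -0.17 0 0 0; 1 3.5 0.14 -0.17 0 0 0; 1 5.5 0.14 -0.17 0 0 0; 1 7 0.14 -0.17 0 0 0; 1 7.8 0.14 -0.17 0 0 0; 1 8.2 0.14 -0.17 0 0 0; 1 8.2 0.14 -0.17 0 0 0; 0 8.2 0.14 -0.17 0 0 0; -0.5 8.2 0.14 -0.17 0 0 0; -0.5 8.2 0.14 -0.17 0 0 0")

```text
time: 14.53
position: [0.5231, 0.066, -0.032]
tcp_rot: [[0.008, -0.985, 0.173], [0.003, 0.173, 0.985], [-1.0, -0.007, 0.005]]
ft_force: [-0.3, 0.2, 3.6]
grip_width: 0.0584
```

```bash
python3 -c "
from h import *
plan([.5665,.275,.105],79.7)
save('wrist','w12.png')
plan([.5665,.275,.105],79.7)
print(onz('top',172,247.7,.091))
im=cv2.imread('pics/t11.png');crop('t11.png','t11c.png',130,200,230,300,6)"
```

```text
t 14.53 at [ 0.5231  0.066  -0.032 ] w 0.0584 F [-0.31  0.25  3.61] M [0.11 0.14 0.  ]
goal cm/rad: [-13.6   -0.76  21.4 ] [0.006 0.005 0.007] rows 6.082172565563595 0.08323122362181591
t 14.58 at [ 0.5231  0.066  -0.032 ] w 0.0583 F [-1.31  0.89  5.34] M [0.11 0.25 0.  ]
goal cm/rad: [-13.59  -0.76  21.4 ] [0.006 0.005 0.007] rows 6.081930014807328 0.08460380581187985
[0.56434288 0.26938822 0.091     ]
```

View pics/w12.png

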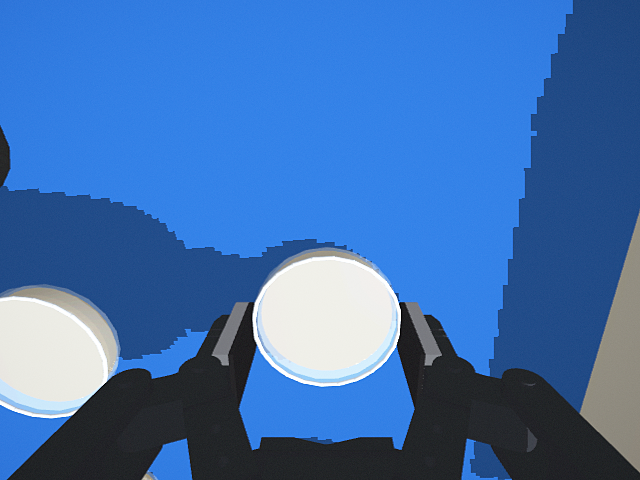

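View pics/t11c.png

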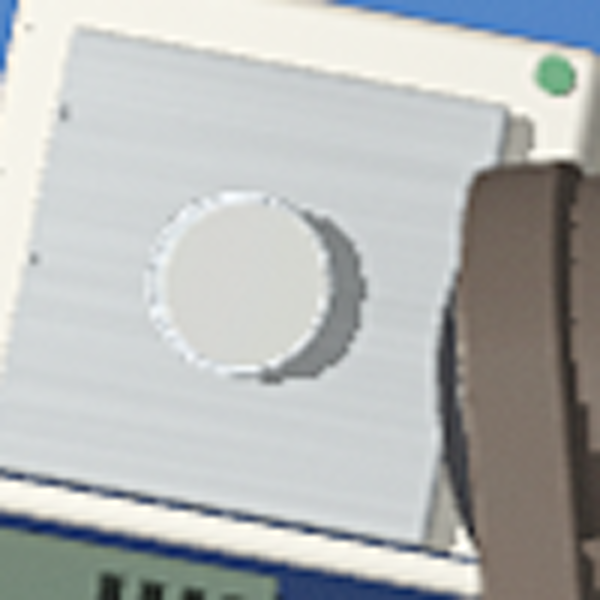

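```bash
python3 -c "
from h import *
print(onz('wrist',327,320,.014),onz('top',169.25,247.25,.09))"
```

```text
[0.52036963 0.06672005 0.014     ] [0.56531881 0.27504999 0.09      ]
```

Request:
jog_arm(increments="-0.5 -1.5 0 0 0 0 0; -0.5 -4.5 0 0 0 0 0; -0.5 -8 0 1 0 0 0; -0.5 -11.5 -0.1 3.5 0 0 0; -0.5 -13.6 -0.2 7 0 0 0; -0.5 -13.6 -0.3 10.5 0 0 0; -0.5 -13.6 -0.4 14 0 0 0; -0.5 -13.6 -0.6 17.3 0.006 0.005 0.007; -0.5 -13.6 -0.7 20 0.006 0.005 0.007; -0.5 -13.6 -0.76 21.4 0.006 0.005 0.007")

```text
time: 15.42
position: [0.5671, 0.2781, 0.1054]
tcp_rot: [[0.001, -0.984, 0.177], [0.001, 0.177, 0.984], [-1.0, -0.001, 0.001]]
ft_force: [0.7, 0.1, 0.1]
grip_width: 0.0583
```

```bash
python3 -c "
from h import *
plan([.5665,.275,.063],79.7)"
```

```text
t 15.42 at [0.5671 0.2781 0.1054] w 0.0583 F [0.74 0.07 0.06] M [-0.03 -0.02  0.07]
goal cm/rad: [ 4.24  0.   -0.32] [0.002 0.001 0.001] rows 1.0196577927458372 0.02158807308158101
```

```bash
cat >> h.py <<'E'
CO=None
def wcam(pos,R):
    """wrist camera model for a past tcp pose"""
    s=arm.get_state(); c=arm.camera_model('wrist'); o=s['tcp_rot'].T@(c['origin']-s['position']); Q=s['tcp_rot'].T@c['rotation']
    c=dict(c); c['origin']=np.asarray(pos)+R@o; c['rotation']=R@Q; return c
def Rj(deg,tilt=None):
    a=np.radians(deg); z=np.array([np.cos(a),np.sin(a),0]); x=np.array([0,0,-1.]); return np.stack([x,np.cross(z,x),z],1)
E
python3 -c "
from h import *
R8=np.array([[.002,-.996,.086],[.002,.086,.996],[-1,-.001,.002]]);p8=np.array([.4262,.0631,-.0361])
R12=np.array([[0.008,-0.985,0.173],[0.003,0.173,0.985],[-1.0,-0.007,0.005]]);p12=np.array([.5231,.066,-.032])
for p,R,uv in((p8,R8,(326.5,327)),(p12,R12,(327,320))):
  P=onz('wrist',*uv,.0145,cm=wcam(p,R)); print(P, R.T@(P-p))
crop('w8.png','w8c.png',240,240,420,400,4);crop('w12.png','w12c.png',240,240,420,400,4)
"
```

```text
[0.42399752 0.0634261  0.0145    ] [-0.05060375  0.00217111  0.00023658]
[0.52007022 0.06678436 0.0145    ] [-0.04652189  0.00279453  0.00048094]
```

View pics/w8c.png

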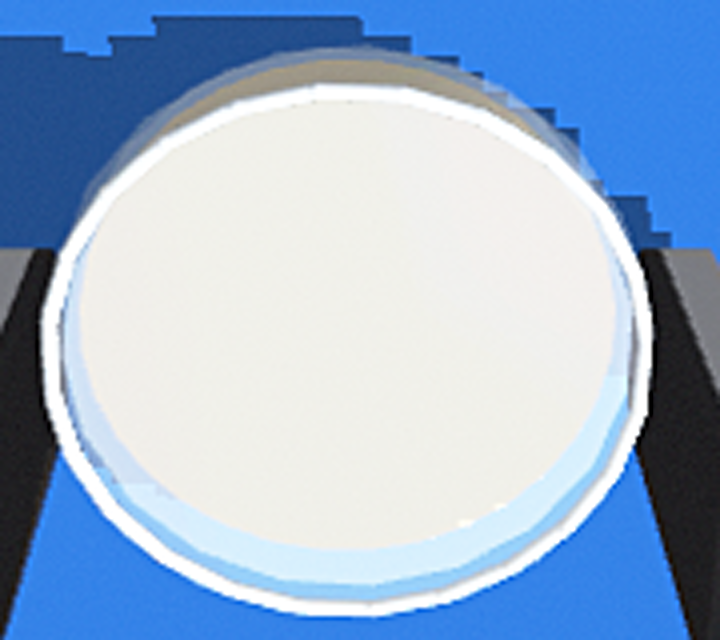

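View pics/w12c.png

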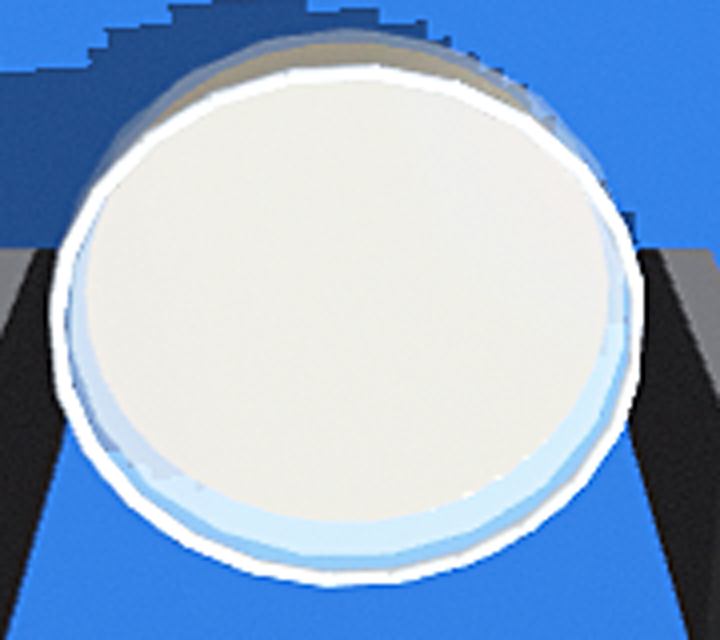

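Both held dishes sit alike in the grip (0.6 mm difference), so the stack will line up. Lowering.

Request:
jog_arm(increments="-0.5 0 0 -0.2 0 0 0; -0.5 0.5 0 -0.32 0 0 0; -0.5 1.2 0 -0.32 0.002 0 0; -0.5 2 0 -0.32 0.002 0 0; -0.5 2.8 0 -0.32 0.002 0 0; -0.5 3.4 0 -0.32 0.002 0 0; -0.5 3.9 0 -0.32 0.002 0 0; -0.5 4.2 0 -0.32 0.002 0 0; -0.5 4.2 0 -0.32 0.002 0 0; -0.5 4.2 0 -0.32 0.002 0 0")

```text
time: 16.25
position: [0.5666, 0.2749, 0.0634]
tcp_rot: [[0.001, -0.984, 0.179], [0.001, 0.179, 0.984], [-1.0, -0.001, 0.001]]
ft_force: [0.9, -0.2, -0.2]
grip_width: 0.0584
```

```bash
python3 -c "
from h import *
plan([.5665,.275,.0595],79.7)
save('side','s13.png');crop('s13.png','s13c.png',240,270,380,370,5)"
```

```text
t 16.25 at [0.5666 0.2749 0.0634] w 0.0584 F [ 0.87 -0.23 -0.23] M [ 0.    0.01 -0.05]
goal cm/rad: [0.39 0.01 0.01] [0.    0.001 0.001] rows 0.09235736619273544 0.010295617443822633
```

View pics/s13c.png

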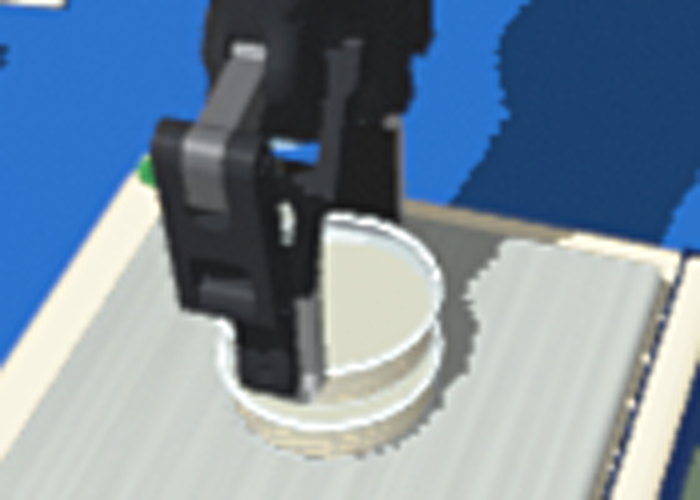

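Request:
jog_arm(increments="-0.5 0.1 0 0 0 0 0; -0.5 0.15 0 0 0 0 0; -0.5 0.2 0 0 0 0 0; -0.5 0.25 0 0 0 0 0; -0.5 0.3 0 0 0 0 0; -0.5 0.35 0 0 0 0 0; -0.5 0.4 0 0 0 0 0; -0.5 0.4 0 0 0 0 0; -0.5 0.4 0 0 0 0 0; -0.5 0.4 0 0 0 0 0")

```text
time: 17.13
position: [0.5667, 0.2751, 0.0597]
tcp_rot: [[0.001, -0.984, 0.179], [0.001, 0.179, 0.984], [-1.0, -0.001, 0.001]]
ft_force: [0.3, 0.1, 0.0]
grip_width: 0.0582
```

Request:
jog_arm(increments="-0.5 0.03 0 0 0 0 0; -0.5 0.06 0 0 0 0 0; -0.5 0.09 0 0 0 0 0; -0.5 0.12 0 0 0 0 0; -0.5 0.15 0 0 0 0 0; -0.5 0.15 0 0 0 0 0; -0.5 0.15 0 0 0 0 0; -0.5 0.15 0 0 0 0 0; -0.5 0.15 0 0 0 0 0; -0.5 0.15 0 0 0 0 0")

```text
time: 17.97
position: [0.5668, 0.2752, 0.059]
tcp_rot: [[0.002, -0.984, 0.179], [0.002, 0.179, 0.984], [-1.0, -0.002, 0.002]]
ft_force: [-2.7, -1.7, 5.5]
grip_width: 0.0586
```

Request:
jog_arm(increments="-0.5 -0.03 0 0 0 0 0; -0.5 -0.05 0 0 0 0 0; -0.3 -0.05 0 0 0 0 0; 0.2 -0.05 0 0 0 0 0; 0.7 -0.05 0 0 0 0 0; 1 -0.1 0 0 0 0 0; 1 -0.6 0 0 0 0 0; 1 -1.6 0 0 0 0 0; 1 -3 0 0 0 0 0; 1 -4.5 0 0 0 0 0")

```text
time: 18.8
position: [0.5665, 0.275, 0.105]
tcp_rot: [[0.002, -0.984, 0.178], [0.001, 0.178, 0.984], [-1.0, -0.001, 0.002]]
ft_force: [0.1, -0.1, -0.1]
grip_width: 0.0854
```

```bash
python3 -c "
from h import *
plan([.5172,-.056,.06],80)
save('wrist','w14.png');save('side','s14.png');plan([.5172,-.056,.06],85)
crop('s14.png','s14c.png',240,290,380,380,5)"
```

```text
t 18.80 at [0.5665 0.275  0.105 ] w 0.0854 F [ 0.07 -0.08 -0.12] M [ 0.01 -0.02  0.01]
goal cm/rad: [  4.45  -1.05 -33.46] [-0.005  0.002  0.001] rows 8.097922459140007 0.043047517238301816
t 18.90 at [0.5683 0.2759 0.1077] w 0.0855 F [-0.29  0.4   1.01] M [-0.05  0.02 -0.05]
goal cm/rad: [  4.6   -0.86 -33.59] [-0.092  0.005  0.006] rows 8.134261730011657 0.7402447888916511
```

View pics/w14.png

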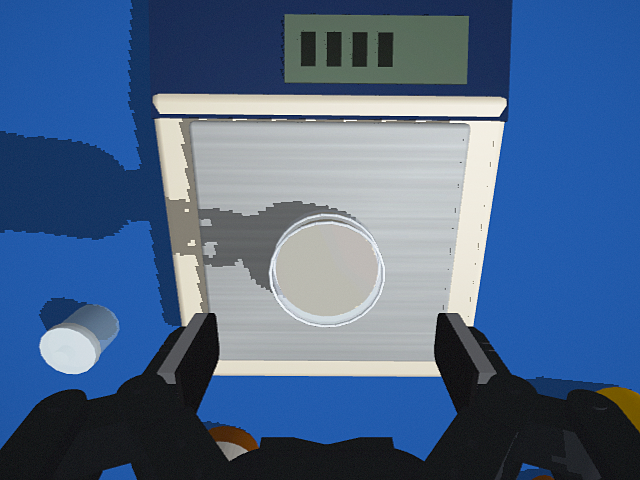

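View pics/s14c.png

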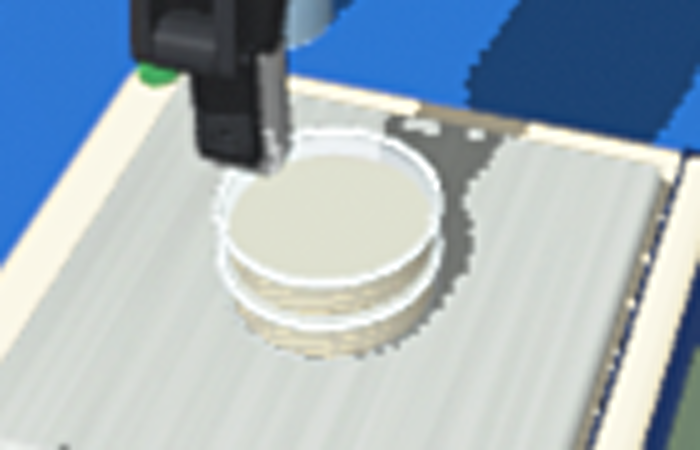

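Two dishes sit neatly stacked (wrist view (327,270)). Going to dish 3.

Request:
jog_arm(increments="1 0 -0.05 -2.5 0 0.005 0.006; 1 0 -0.2 -6.5 0 0.005 0.006; 1 0 -0.3 -10.5 0 0.005 0.006; 1 0 -0.4 -14.5 0 0.005 0.006; 1 0 -0.5 -18.5 0 0.005 0.006; 1 0 -0.6 -22.5 0 0.005 0.006; 1 0.8 -0.7 -26.5 0 0.005 0.006; 1 2.3 -0.8 -30 0 0.005 0.006; 1 3.8 -0.9 -32.5 0 0.005 0.006; 1 4.6 -0.95 -33.6 0 0.005 0.006")

```text
time: 19.73
position: [0.5165, -0.059, 0.0585]
tcp_rot: [[-0.001, -0.983, 0.182], [-0.0, 0.182, 0.983], [-1.0, 0.001, -0.001]]
ft_force: [-0.3, -0.1, 0.2]
grip_width: 0.0852
```

```bash
python3 -c "
from h import *
save('wrist','w15.png');save('side','s15.png')
plan([.5172,-.056,-.034],80)"
```

```text
t 19.83 at [ 0.5166 -0.0575  0.0585] w 0.0851 F [-0.12 -0.35  0.13] M [ 0.01 -0.05 -0.01]
goal cm/rad: [ 9.24 -0.06  0.16] [-0.008  0.    -0.003] rows 2.2173786489813656 0.06760729660597684
```

View pics/w15.png

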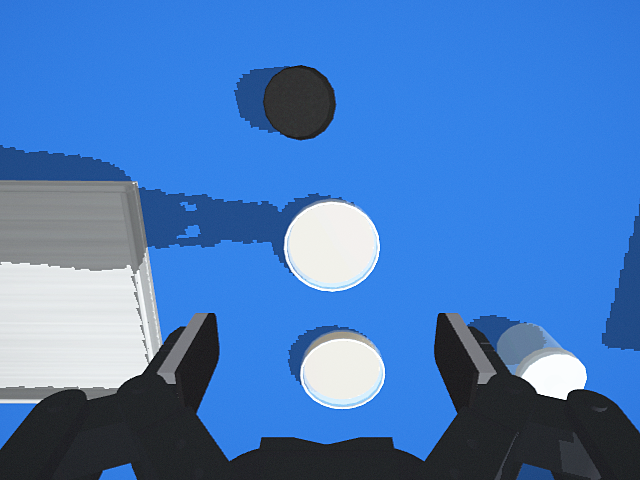

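View pics/s15.png

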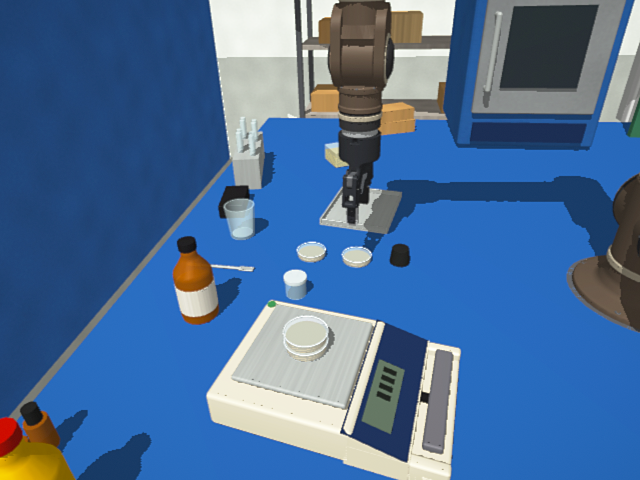

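Request:
jog_arm(increments="1 1.5 -0.06 0.16 -0.008 0 0; 1 4 -0.06 0.16 -0.008 0 0; 1 6.3 -0.06 0.16 -0.008 0 0; 1 8 -0.06 0.16 -0.008 0 0; 1 8.8 -0.06 0.16 -0.008 0 0; 1 9.2 -0.06 0.16 -0.008 0 0; 1 9.2 -0.06 0.16 -0.008 0 0; 0 9.2 -0.06 0.16 -0.008 0 0; -0.5 9.2 -0.06 0.16 -0.008 0 0; -0.5 9.2 -0.06 0.16 -0.008 0 0")

```text
time: 20.67
position: [0.5184, -0.0559, -0.0319]
tcp_rot: [[-0.0, -0.985, 0.173], [0.001, 0.173, 0.985], [-1.0, 0.0, 0.0]]
ft_force: [-0.8, 0.5, 4.0]
grip_width: 0.0584
```

```bash
python3 -c "
from h import *
save('wrist','w16.png')
crop('w16.png','w16c.png',240,240,420,400,4)
plan([.5665,.275,.12],79.7)"
```

```text
t 20.72 at [ 0.5184 -0.0559 -0.0319] w 0.0585 F [-1.31  1.02  5.7 ] M [ 0.18  0.23 -0.01]
goal cm/rad: [-15.17   1.01  33.43] [ 0.005  0.001 -0.   ] rows 8.806512009335663 0.04332356314581954
```

View pics/w16c.png

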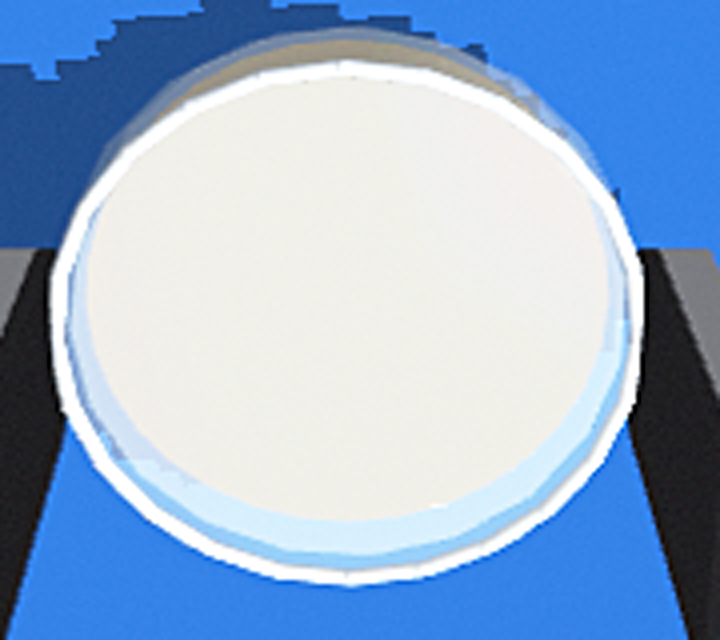

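Request:
jog_arm(increments="-0.5 -1.5 0 0 0 0 0; -0.5 -5 0 1 0 0 0; -0.5 -8.5 0 3 0 0 0; -0.5 -12 0.2 5.5 0 0 0; -0.5 -15.2 0.3 8.5 0 0 0; -0.5 -15.2 0.4 12.5 0 0 0; -0.5 -15.2 0.5 16.5 0 0 0; -0.5 -15.2 0.6 20.5 0.005 0 0; -0.5 -15.2 0.7 24.5 0.005 0 0; -0.5 -15.2 0.9 28 0.005 0 0")

```text
time: 21.55
position: [0.5586, 0.2238, 0.1211]
tcp_rot: [[0.001, -0.984, 0.178], [0.001, 0.178, 0.984], [-1.0, -0.001, 0.002]]
ft_force: [0.9, 0.4, -0.6]
grip_width: 0.0581
```

```bash
python3 -c "
from h import *
plan([.5665,.275,.085],79.7)"
```

```text
t 21.55 at [0.5586 0.2238 0.1211] w 0.0581 F [ 0.92  0.38 -0.57] M [-0.02 -0.05 -0.03]
goal cm/rad: [3.62 0.14 5.17] [0.001 0.002 0.001] rows 1.5140525073296391 0.01773168080133483
```

Request:
jog_arm(increments="-0.5 0 0.05 2.5 0 0 0; -0.5 0 0.1 4.3 0 0 0; -0.5 0 0.14 5.1 0 0 0; -0.5 0.3 0.14 5.17 0 0.002 0; -0.5 1 0.14 5.17 0 0.002 0; -0.5 1.8 0.14 5.17 0 0.002 0; -0.5 2.8 0.14 5.17 0 0.002 0; -0.5 3.6 0.14 5.17 0 0.002 0; -0.5 4.2 0.14 5.17 0 0.002 0; -0.5 4.3 0.14 5.17 0 0.002 0")

```text
time: 22.38
position: [0.5656, 0.2739, 0.0763]
tcp_rot: [[-0.001, -0.984, 0.179], [-0.002, 0.179, 0.984], [-1.0, 0.001, -0.002]]
ft_force: [-0.3, -0.1, -0.0]
grip_width: 0.0583
```

```bash
python3 -c "
from h import *
plan([.5665,.275,.0735],79.7)"
```

```text
t 22.38 at [0.5656 0.2739 0.0763] w 0.0583 F [-0.26 -0.05 -0.  ] M [ 0.05  0.03 -0.  ]
goal cm/rad: [ 0.28 -0.07  0.12] [-0.    -0.002 -0.001] rows 0.07496363220834519 0.017536082510897208
```

Request:
jog_arm(increments="-0.5 0 -0.08 0.12 0 -0.002 0; -0.5 0 -0.08 0.12 0 -0.002 0; -0.5 0.05 -0.08 0.12 0 -0.002 0; -0.5 0.1 -0.08 0.12 0 -0.002 0; -0.5 0.15 -0.08 0.12 0 -0.002 0; -0.5 0.2 -0.08 0.12 0 -0.002 0; -0.5 0.24 -0.08 0.12 0 -0.002 0; -0.5 0.24 -0.08 0.12 0 -0.002 0; -0.5 0.24 -0.08 0.12 0 -0.002 0; -0.5 0.24 -0.08 0.12 0 -0.002 0")

```text
time: 23.22
position: [0.5667, 0.2751, 0.0742]
tcp_rot: [[-0.001, -0.984, 0.179], [0.001, 0.179, 0.984], [-1.0, 0.001, 0.0]]
ft_force: [0.2, 0.4, 1.9]
grip_width: 0.0587
```

Light contact at z=0.0742, as predicted. Releasing.

Request:
jog_arm(increments="-0.5 0 0 0 0 0 0; -0.3 0 0 0 0 0 0; 0.2 0 0 0 0 0 0; 0.7 0 0 0 0 0 0; 1 0 0 0 0 0 0; 1 -0.3 0 0 0 0 0; 1 -1 0 0 0 0 0; 1 -2 0 0 0 0 0; 1 -3 0 0 0 0 0; 1 -4 0 0 0 0 0")

```text
time: 24.05
position: [0.567, 0.2752, 0.1158]
tcp_rot: [[0.0, -0.984, 0.179], [0.001, 0.179, 0.984], [-1.0, -0.0, 0.001]]
ft_force: [0.1, 0.8, 0.9]
grip_width: 0.0852
```

```bash
python3 -c "
from h import *
save('wrist','w17.png');save('top','t17.png');plan([.612,-.0655,.06],80)
crop('w17.png','w17c.png',220,170,420,350,4)"
```

```text
t 24.15 at [0.568  0.2757 0.1172] w 0.0855 F [ 0.47 -0.42  0.65] M [-0.01 -0.01  0.03]
goal cm/rad: [  5.65 -10.41 -32.8 ] [-0.005  0.003  0.003] rows 8.363082113618274 0.05384511878212402
```

View pics/w17c.png

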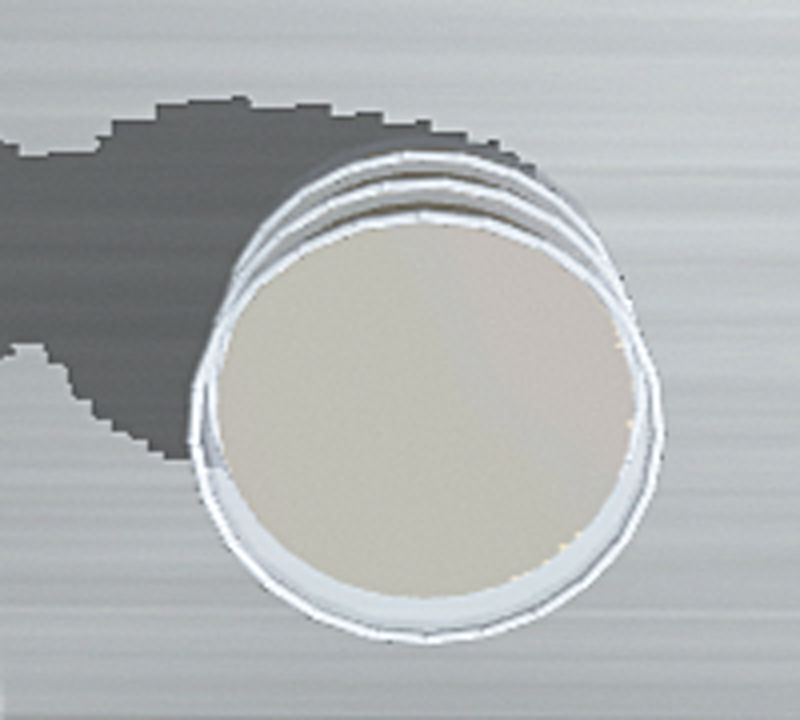

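View pics/t17.png

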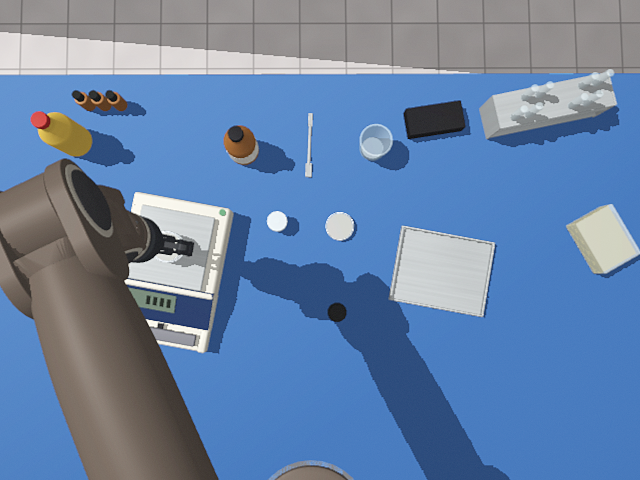

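Three stacked squarely. The last dish is still at (340,226) in the top view.

Request:
jog_arm(increments="1 0 -0.8 -2.5 0 0.003 0.003; 1 0 -2 -6.3 0 0.003 0.003; 1 0 -3.2 -10.1 0 0.003 0.003; 1 0 -4.4 -13.9 0 0.003 0.003; 1 0 -5.6 -17.7 0 0.003 0.003; 1 0 -6.8 -21.5 0 0.003 0.003; 1 0 -8 -25.3 0 0.003 0.003; 1 1 -9.2 -29 0 0.003 0.003; 1 3 -10.1 -31.8 -0.005 0.003 0.003; 1 5 -10.4 -32.8 -0.005 0.003 0.003")

```text
time: 24.98
position: [0.6129, -0.0698, 0.0668]
tcp_rot: [[0.003, -0.984, 0.178], [-0.001, 0.178, 0.984], [-1.0, -0.003, -0.001]]
ft_force: [-0.4, -0.0, -0.4]
grip_width: 0.0854
```

```bash
python3 -c "
from h import *
save('wrist','w18.png');save('side','s18.png');plan([.612,-.0655,-.034],80)
"
```

```text
t 25.08 at [ 0.6097 -0.0676  0.063 ] w 0.0853 F [-0.74  0.11 -0.33] M [0.04 0.03 0.02]
goal cm/rad: [ 9.7  -0.25  0.25] [-0.004 -0.001 -0.006] rows 2.3272432847910083 0.0560146156367422
```

View pics/w18.png

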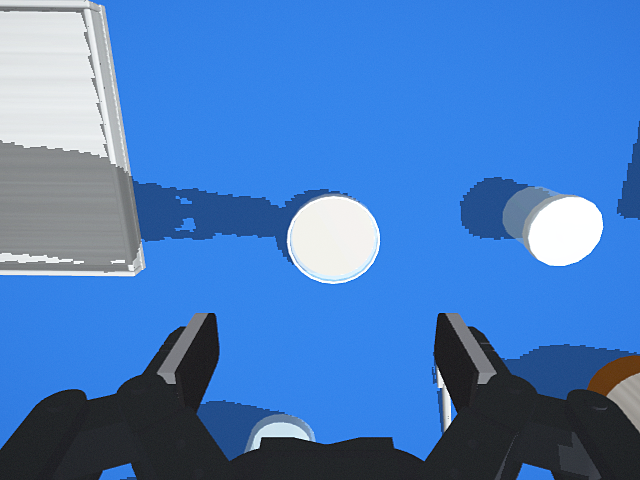

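View pics/s18.png

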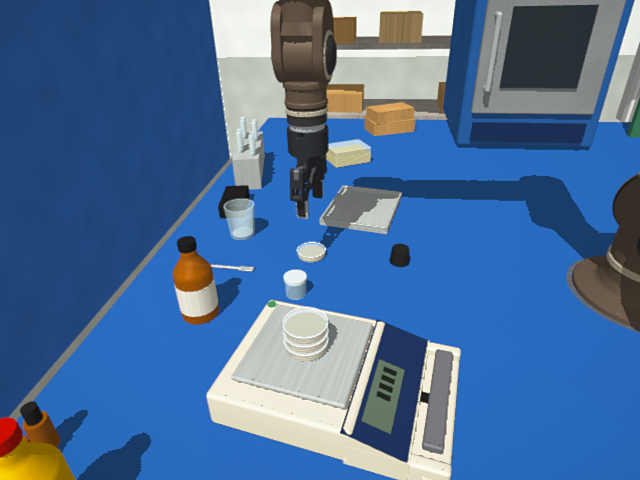

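Request:
jog_arm(increments="1 1 -0.25 0.25 -0.004 0 -0.006; 1 3.5 -0.25 0.25 -0.004 0 -0.006; 1 6.3 -0.25 0.25 -0.004 0 -0.006; 1 8.3 -0.25 0.25 -0.004 0 -0.006; 1 9.3 -0.25 0.25 -0.004 0 -0.006; 1 9.7 -0.25 0.25 -0.004 0 -0.006; 1 9.7 -0.25 0.25 -0.004 0 -0.006; 0 9.7 -0.25 0.25 -0.004 0 -0.006; -0.5 9.7 -0.25 0.25 -0.004 0 -0.006; -0.5 9.7 -0.25 0.25 -0.004 0 -0.006")

```text
time: 25.92
position: [0.6133, -0.0655, -0.0319]
tcp_rot: [[0.003, -0.985, 0.173], [-0.001, 0.173, 0.985], [-1.0, -0.003, -0.0]]
ft_force: [-1.0, 0.8, 2.8]
grip_width: 0.0587
```

```bash
python3 -c "
from h import *
save('wrist','w19.png')
crop('w19.png','w19c.png',240,240,420,400,4)
plan([.5665,.275,.14],79.7)"
```

```text
t 25.97 at [ 0.6133 -0.0655 -0.0319] w 0.0583 F [-0.88  0.66  6.45] M [ 0.13  0.19 -0.03]
goal cm/rad: [-17.23  10.47  32.72] [ 0.005 -0.     0.003] rows 9.215611555326614 0.0500063576970725
```

View pics/w19c.png

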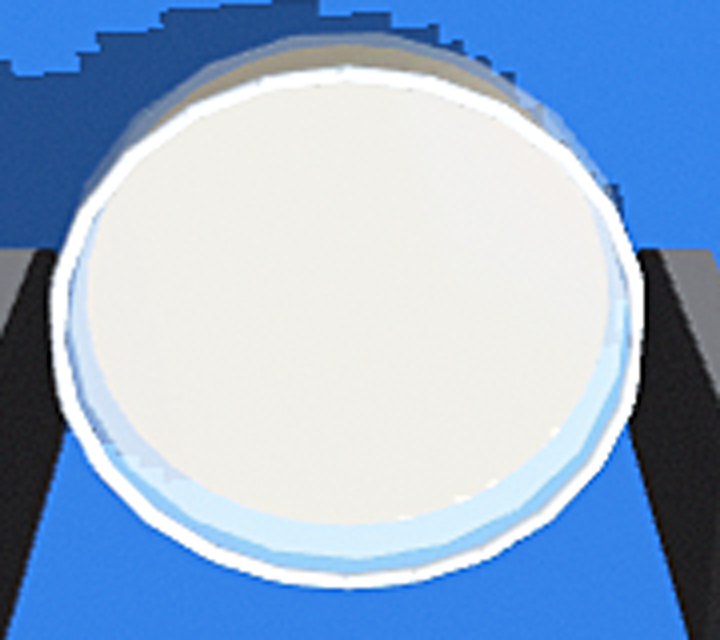

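Request:
jog_arm(increments="-0.5 -1.5 0 0 0 0 0; -0.5 -5 0 0 0 0 0; -0.5 -9 0.3 1 0 0 0; -0.5 -12.5 1 3 0 0 0; -0.5 -15.5 1.8 5.6 0 0 0; -0.5 -17.2 2.8 8.8 0 0 0; -0.5 -17.2 4 12.5 0 0 0; -0.5 -17.2 5.2 16.2 0.005 0 0; -0.5 -17.2 6.4 19.9 0.005 0 0; -0.5 -17.2 7.5 23.5 0.005 0 0")

```text
time: 26.8
position: [0.5794, 0.1809, 0.141]
tcp_rot: [[0.005, -0.984, 0.179], [0.0, 0.179, 0.984], [-1.0, -0.005, 0.001]]
ft_force: [0.8, -0.7, -0.5]
grip_width: 0.0585
```

```bash
python3 -c "
from h import *
plan([.5666,.2751,.11],79.7)"
```

```text
t 26.80 at [0.5794 0.1809 0.141 ] w 0.0585 F [ 0.81 -0.67 -0.49] M [ 0.03 -0.05  0.01]
goal cm/rad: [3.1  2.96 9.04] [0.    0.001 0.005] rows 2.3993606245711545 0.039343152996449235
```

Request:
jog_arm(increments="-0.5 0 1 3.2 0 0 0.005; -0.5 0 2 6.2 0 0 0.005; -0.5 0 2.7 8.3 0 0 0.005; -0.5 0 2.96 9.04 0 0 0.005; -0.5 0.3 2.96 9.04 0 0 0.005; -0.5 1 2.96 9.04 0 0 0.005; -0.5 2 2.96 9.04 0 0 0.005; -0.5 2.8 2.96 9.04 0 0 0.005; -0.5 3.1 2.96 9.04 0 0 0.005; -0.5 3.1 2.96 9.04 0 0 0.005")

```text
time: 27.63
position: [0.566, 0.2736, 0.1083]
tcp_rot: [[-0.002, -0.984, 0.18], [-0.0, 0.18, 0.984], [-1.0, 0.002, -0.001]]
ft_force: [0.4, -0.5, -0.7]
grip_width: 0.0586
```

```bash
python3 -c "
from h import *
plan([.5667,.2751,.092],79.7)"
```

```text
t 27.63 at [0.566  0.2736 0.1083] w 0.0586 F [ 0.39 -0.49 -0.73] M [-0.   -0.02  0.03]
goal cm/rad: [ 1.63 -0.04  0.16] [-0.002 -0.001 -0.002] rows 0.3922593045919189 0.023389789310862098
```

Request:
jog_arm(increments="-0.5 0 -0.04 0.16 -0.002 0 -0.002; -0.5 0.3 -0.04 0.16 -0.002 0 -0.002; -0.5 0.7 -0.04 0.16 -0.002 0 -0.002; -0.5 1.1 -0.04 0.16 -0.002 0 -0.002; -0.5 1.4 -0.04 0.16 -0.002 0 -0.002; -0.5 1.6 -0.04 0.16 -0.002 0 -0.002; -0.5 1.6 -0.04 0.16 -0.002 0 -0.002; -0.5 1.6 -0.04 0.16 -0.002 0 -0.002; -0.5 1.6 -0.04 0.16 -0.002 0 -0.002; -0.5 1.6 -0.04 0.16 -0.002 0 -0.002")

```text
time: 28.47
position: [0.5668, 0.2753, 0.0926]
tcp_rot: [[-0.0, -0.984, 0.178], [-0.001, 0.178, 0.984], [-1.0, -0.0, -0.001]]
ft_force: [-0.2, 0.0, -1.1]
grip_width: 0.0585
```

```bash
python3 -c "
from h import *
plan([.5667,.2751,.089],79.7)"
```

```text
t 28.47 at [0.5668 0.2753 0.0926] w 0.0585 F [-0.2   0.04 -1.05] M [-0.06 -0.05  0.01]
goal cm/rad: [ 0.36  0.01 -0.02] [ 0.001 -0.001  0.   ] rows 0.08540533130521508 0.006728758756482041
```

Request:
jog_arm(increments="-0.5 0.06 0 -0.02 0 0 0; -0.5 0.12 0 -0.02 0 0 0; -0.5 0.18 0 -0.02 0 0 0; -0.5 0.24 0 -0.02 0 0 0; -0.5 0.3 0 -0.02 0 0 0; -0.5 0.35 0 -0.02 0 0 0; -0.5 0.35 0 -0.02 0 0 0; -0.5 0.35 0 -0.02 0 0 0; -0.5 0.35 0 -0.02 0 0 0; -0.5 0.35 0 -0.02 0 0 0")

```text
time: 29.3
position: [0.5668, 0.2751, 0.0892]
tcp_rot: [[0.0, -0.984, 0.178], [-0.0, 0.178, 0.984], [-1.0, -0.0, -0.0]]
ft_force: [-0.2, 0.2, 0.6]
grip_width: 0.0585
```

Request:
jog_arm(increments="-0.5 0.03 0 0 0 0 0; -0.3 0.03 0 0 0 0 0; 0.2 0.03 0 0 0 0 0; 0.7 0.03 0 0 0 0 0; 1 0.03 0 0 0 0 0; 1 -0.3 0 0 0 0 0; 1 -1.2 0 0 0 0 0; 1 -2.6 0 0 0 0 0; 1 -4.4 0 0 0 0 0; 1 -6 0 0 0 0 0")

```text
time: 30.13
position: [0.5668, 0.2751, 0.1506]
tcp_rot: [[0.0, -0.984, 0.178], [-0.0, 0.178, 0.984], [-1.0, -0.0, -0.0]]
ft_force: [0.7, -0.0, -0.1]
grip_width: 0.0853
```

```bash
python3 -c "
from h import *
save('wrist','w20.png');save('side','s20.png');plan([.392,.308,.09],79.7)
crop('w20.png','w20c.png',220,170,420,350,4);crop('s20.png','s20c.png',200,270,480,480,2.8)"
```

```text
t 30.23 at [0.5683 0.2759 0.153 ] w 0.0856 F [1.61 0.34 0.04] M [ 0.01 -0.01  0.06]
goal cm/rad: [ 6.22 17.95  0.  ] [0.001 0.003 0.005] rows 4.556025493115222 0.04402305908884954
```

View pics/w20c.png

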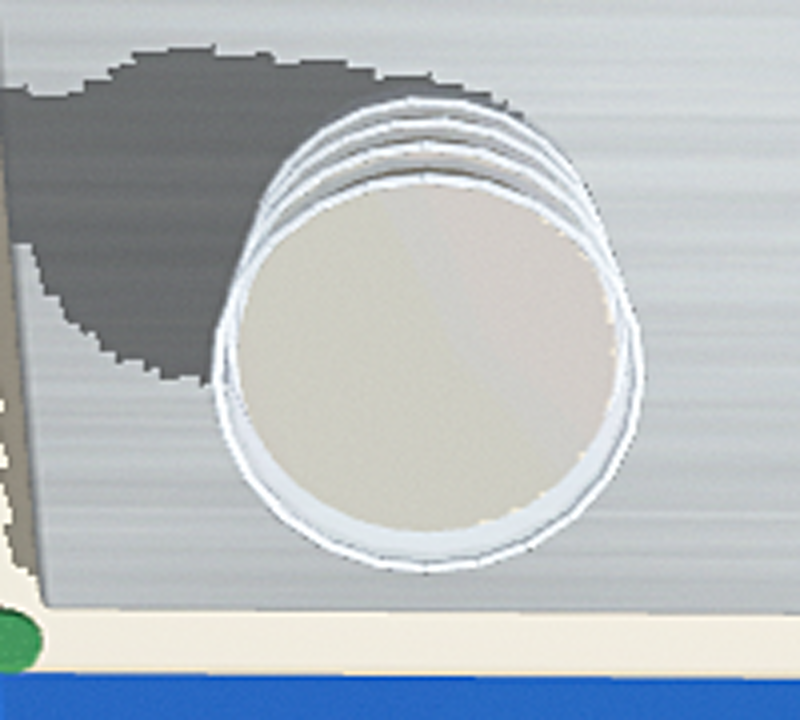

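View pics/s20c.png

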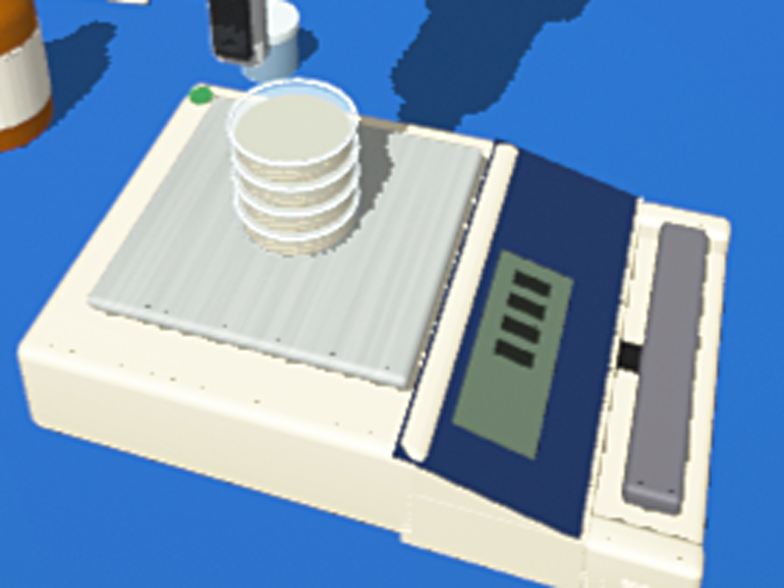

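All four are stacked on the pan. Next is the second press of the bar.

Request:
jog_arm(increments="1 0 2 0 0 0.003 0.005; 0 0 5.5 0 0 0.003 0.005; -1 0 9 0 0 0.003 0.005; -1 0 12.5 0 0 0.003 0.005; -1 0 15.5 0 0 0.003 0.005; -1 1.5 17.3 0 0 0.003 0.005; -1 3.5 17.95 0 0 0.003 0.005; -1 6 17.95 0 0 0.003 0.005; -1 8 17.95 0 0 0.003 0.005; -1 9 17.95 0 0 0.003 0.005")

```text
time: 31.07
position: [0.3906, 0.3071, 0.0595]
tcp_rot: [[-0.003, -0.984, 0.178], [-0.002, 0.178, 0.984], [-1.0, 0.002, -0.003]]
ft_force: [-0.7, 0.6, -1.2]
grip_width: -0.0
```

```bash
python3 -c "
from h import *
plan([.392,.3089,.014],79.7)"
```

```text
t 31.07 at [0.3906 0.3071 0.0595] w -0.0000 F [-0.68  0.6  -1.2 ] M [-0.02  0.06 -0.08]
goal cm/rad: [ 4.55 -0.12  0.22] [ 0.001 -0.003 -0.002] rows 1.0931095033816571 0.029906912672503436
```

Request:
jog_arm(increments="-1 0.5 -0.12 0.22 0 -0.003 0; -1 1.2 -0.12 0.22 0 -0.003 0; -1 2 -0.12 0.22 0 -0.003 0; -1 2.7 -0.12 0.22 0 -0.003 0; -1 3.3 -0.12 0.22 0 -0.003 0; -1 3.8 -0.12 0.22 0 -0.003 0; -1 4.1 -0.12 0.22 0 -0.003 0; -1 4.3 -0.12 0.22 0 -0.003 0; -1 4.3 -0.12 0.22 0 -0.003 0; -1 4.3 -0.12 0.22 0 -0.003 0")

```text
time: 31.9
position: [0.3921, 0.309, 0.0167]
tcp_rot: [[-0.002, -0.984, 0.178], [0.001, 0.178, 0.984], [-1.0, 0.002, 0.001]]
ft_force: [-0.5, 0.6, -1.2]
grip_width: -0.0
```

```bash
python3 -c "
from h import *
plan([.392,.3089,.009],79.7)"
```

```text
t 31.90 at [0.3921 0.309  0.0167] w -0.0000 F [-0.51  0.63 -1.18] M [ 0.01  0.03 -0.01]
goal cm/rad: [ 0.77  0.01 -0.01] [ 0.001  0.001 -0.002] rows 0.1838344994980538 0.021455067119745864
```

Request:
jog_arm(increments="-1 0.1 0 0 0 0 0; -1 0.2 0 0 0 0 0; -1 0.3 0 0 0 0 0; -1 0.4 0 0 0 0 0; -1 0.5 0 0 0 0 0; -1 0.6 0 0 0 0 0; -1 0.7 0 0 0 0 0; -1 0.79 0 0 0 0 0; -1 0.79 0 0 0 0 0; -1 0.79 0 0 0 0 0")

```text
time: 32.73
position: [0.3917, 0.3093, 0.0091]
tcp_rot: [[-0.003, -0.984, 0.177], [0.002, 0.177, 0.984], [-1.0, 0.003, 0.001]]
ft_force: [-4.5, 0.3, 6.4]
grip_width: -0.0001
```

```bash
python3 -c "
from h import *
save('side','s21.png')
plan([.392,.3089,.009],79.7)
crop('s21.png','s21d.png',200,250,490,480,2.7)"
```

```text
t 32.78 at [0.3917 0.3093 0.0091] w 0.0001 F [-3.93  1.03  7.39] M [0.06 0.79 0.04]
goal cm/rad: [ 0.01 -0.03 -0.04] [ 0.001  0.001 -0.003] rows 0.012502627790913481 0.02857018725800778
```

View pics/s21d.png

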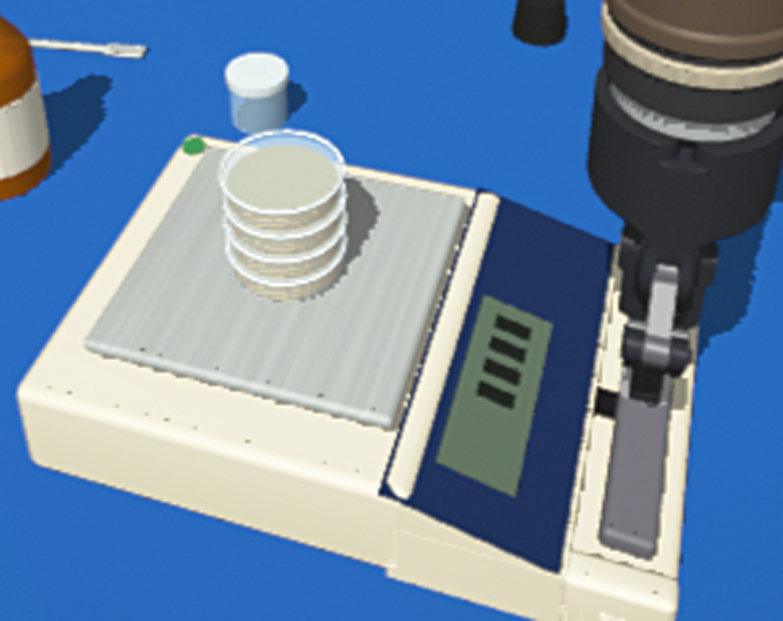

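Pressed with about 6.5–7 N, evenly. Letting go and rising.

Request:
jog_arm(increments="-1 -0.2 0 0 0 0 0; -1 -0.4 0 0 0 0 0; -1 -0.7 0 0 0 0 0; -1 -1.5 0 0 0 0 0; -1 -3.5 0 0 0 0 0; -1 -6.5 0 0 0 0 0; -1 -10 0 0 0 0 0; -1 -13.5 0 0 0 0 0; 0 -15 0 0 0 0 0; 1 -15 0 0 0 0 0")

```text
time: 33.62
position: [0.3939, 0.3104, 0.1639]
tcp_rot: [[0.003, -0.984, 0.177], [0.006, 0.177, 0.984], [-1.0, -0.002, 0.007]]
ft_force: [0.4, 0.2, -0.1]
grip_width: 0.0234
```

```bash
python3 -c "
from h import *
save('top','t22.png')
plan([.5667,.2751,.15],79.7)
crop('t22.png','t22c.png',100,190,260,370,3)"
```

```text
t 33.67 at [0.3932 0.3098 0.1614] w 0.0309 F [-0.4   0.72 -0.27] M [-0.03 -0.03  0.02]
goal cm/rad: [  1.13 -17.69  -0.34] [ 0.001  0.004 -0.   ] rows 4.252017172997147 0.03655843935618883
```

View pics/t22c.png

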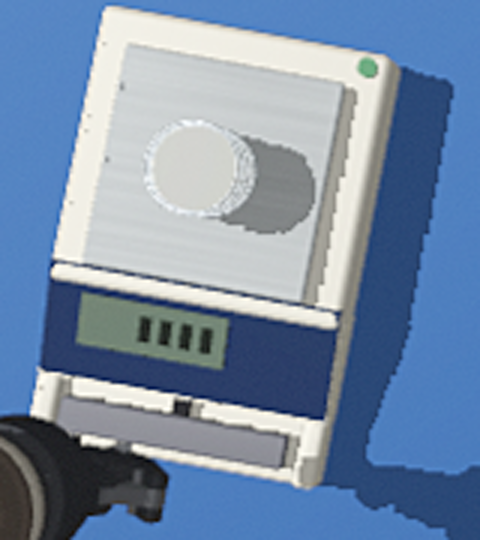

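Bar is back up, and the stack is undisturbed. Now clearing the pan from the top, one dish at a time.

Request:
jog_arm(increments="1 0 -2.5 -0.05 0 0.004 0; 1 0 -6.5 -0.1 0 0.004 0; 1 0 -10.5 -0.2 0 0.004 0; 1 0 -14 -0.3 0 0.004 0; 1 0 -16.5 -0.34 0 0.004 0; 1 0 -17.6 -0.34 0 0.004 0; 1 0.5 -17.7 -0.34 0 0.004 0; 1 1.5 -17.7 -0.34 0 0.004 0; 1 2.5 -17.7 -0.34 0 0.004 0; 1 2.5 -17.7 -0.34 0 0.004 0")

```text
time: 34.5
position: [0.5641, 0.275, 0.1332]
tcp_rot: [[-0.004, -0.984, 0.176], [-0.001, 0.176, 0.984], [-1.0, 0.004, -0.002]]
ft_force: [0.0, 0.7, -0.2]
grip_width: 0.0855
```

```bash
python3 -c "
from h import *
save('wrist','w23.png')
plan([.5667,.2751,.0885],79.7)"
```

```text
t 34.55 at [0.5645 0.2751 0.1345] w 0.0854 F [-0.63 -0.05  0.91] M [0.   0.02 0.01]
goal cm/rad: [ 4.6  -0.23  0.04] [ 0.003 -0.002 -0.003] rows 1.1053286725703118 0.034403402770324054
```

View pics/w23.png

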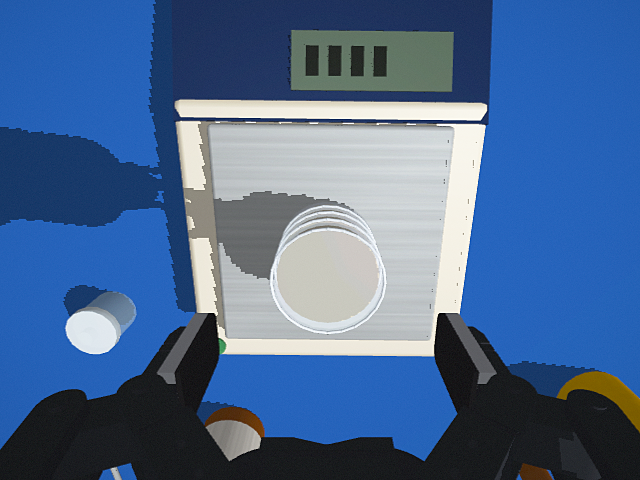

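Request:
jog_arm(increments="1 0.5 -0.23 0.04 0.003 0 0; 1 1.5 -0.23 0.04 0.003 0 0; 1 2.7 -0.23 0.04 0.003 0 0; 1 3.7 -0.23 0.04 0.003 0 0; 1 4.4 -0.23 0.04 0.003 0 0; 1 4.5 -0.23 0.04 0.003 0 0; 1 4.5 -0.23 0.04 0.003 0 0; 0 4.5 -0.23 0.04 0.003 0 0; -0.5 4.5 -0.23 0.04 0.003 0 0; -0.5 4.5 -0.23 0.04 0.003 0 0")

```text
time: 35.38
position: [0.5673, 0.2753, 0.0907]
tcp_rot: [[-0.002, -0.984, 0.179], [-0.0, 0.179, 0.984], [-1.0, 0.002, -0.001]]
ft_force: [0.4, 0.2, 0.5]
grip_width: 0.0582
```

```bash
python3 -c "
from h import *
save('side','s24.png')
plan([.516,-.282,.12],79)
crop('s24.png','s24c.png',240,250,380,360,5)"
```

```text
t 35.43 at [0.5673 0.2753 0.0907] w 0.0581 F [-0.32  0.26  4.09] M [-0.08  0.06 -0.01]
goal cm/rad: [ -2.91  -4.94 -55.75] [ 0.012 -0.001 -0.002] rows 13.439428284020204 0.09489583825289394
```

View pics/s24c.png

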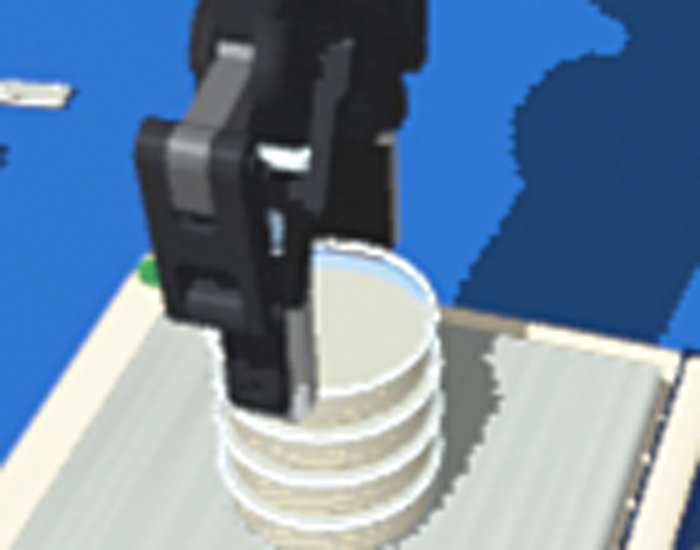

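Request:
jog_arm(increments="-0.5 -0.8 0 0 0 0 0; -0.5 -2.5 -0.05 -0.5 0 0 0; -0.5 -3 -0.3 -3 0 0 0; -0.5 -3 -0.6 -6.8 0 0 0; -0.5 -3 -0.9 -10.8 0 0 0; -0.5 -3 -1.3 -14.8 0 0 0; -0.5 -3 -1.7 -18.8 0.012 0 0; -0.5 -3 -2 -22.8 0.012 0 0; -0.5 -3 -2.4 -26.8 0.012 0 0; -0.5 -3 -2.7 -30.8 0.012 0 0")

```text
time: 36.27
position: [0.5384, -0.0344, 0.1217]
tcp_rot: [[-0.001, -0.982, 0.191], [-0.0, 0.191, 0.982], [-1.0, 0.0, -0.0]]
ft_force: [1.4, 0.7, -0.1]
grip_width: 0.0579
```

```bash
python3 -c "
from h import *
plan([.516,-.282,.06],79)"
```

```text
t 36.27 at [ 0.5384 -0.0344  0.1217] w 0.0579 F [ 1.42  0.67 -0.13] M [ 0.02 -0.07  0.01]
goal cm/rad: [  6.18  -2.53 -24.73] [-0. -0. -0.] rows 6.143253015531553 0.00502910978545362
```

Request:
jog_arm(increments="-0.5 0 -0.4 -4 0 0 0; -0.5 0 -0.8 -8 0 0 0; -0.5 0 -1.2 -12 0 0 0; -0.5 0 -1.6 -16 0 0 0; -0.5 0 -2 -19.5 0 0 0; -0.5 0.8 -2.3 -22.3 0 0 0; -0.5 2.3 -2.5 -24.2 0 0 0; -0.5 4 -2.53 -24.7 0 0 0; -0.5 5.5 -2.53 -24.73 0 0 0; -0.5 6.2 -2.53 -24.73 0 0 0")

```text
time: 37.1
position: [0.515, -0.2824, 0.0582]
tcp_rot: [[-0.002, -0.981, 0.192], [0.001, 0.192, 0.981], [-1.0, 0.003, 0.0]]
ft_force: [-0.1, 0.3, -0.5]
grip_width: 0.0583
```

```bash
python3 -c "
from h import *
save('side','s25.png')
plan([.516,-.282,-.022],79)
crop('s25.png','s25c.png',290,120,430,250,5)"
```

```text
t 37.15 at [ 0.5148 -0.2816  0.0574] w 0.0582 F [-0.33  0.44 -1.58] M [ 0.01 -0.05 -0.05]
goal cm/rad: [ 7.94 -0.16 -0.02] [-0.001  0.001 -0.004] rows 1.90542413804183 0.03143120005036504
```

View pics/s25c.png

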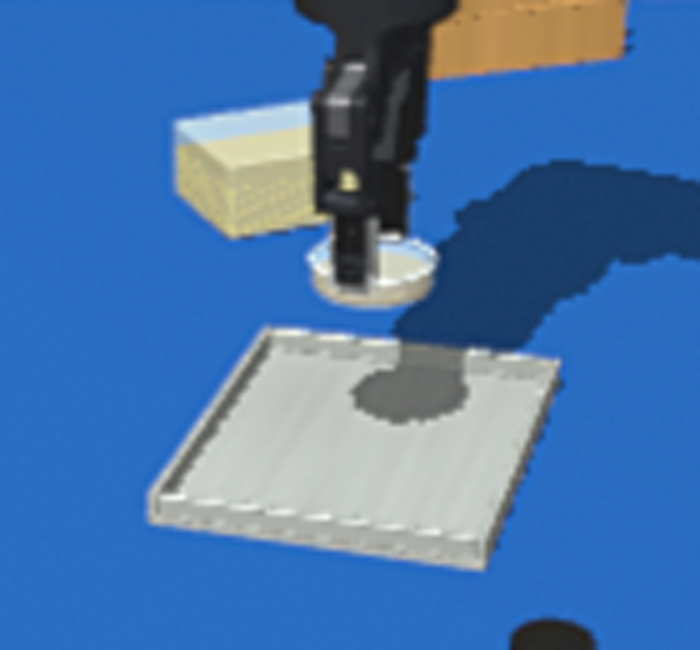

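Request:
jog_arm(increments="-0.5 0.8 -0.16 0 0 0 0; -0.5 2.2 -0.16 0 0 0 0; -0.5 4 -0.16 0 0 0 0; -0.5 5.5 -0.16 0 0 0 0; -0.5 6.7 -0.16 0 0 0 0; -0.5 7.5 -0.16 0 0 0 0; -0.5 7.9 -0.16 0 0 0 -0.004; -0.5 7.9 -0.16 0 0 0 -0.004; -0.5 7.9 -0.16 0 0 0 -0.004; -0.5 7.9 -0.16 0 0 0 -0.004")

```text
time: 37.98
position: [0.5167, -0.2822, -0.0205]
tcp_rot: [[0.002, -0.981, 0.191], [-0.0, 0.191, 0.981], [-1.0, -0.002, 0.0]]
ft_force: [0.4, 0.2, -0.9]
grip_width: 0.0581
```

```bash
python3 -c "
from h import *
plan([.516,-.282,-.0265],79)"
```

```text
t 37.98 at [ 0.5167 -0.2822 -0.0205] w 0.0581 F [ 0.45  0.23 -0.95] M [ 0.02 -0.02  0.02]
goal cm/rad: [0.6  0.07 0.  ] [-0.001  0.     0.002] rows 0.1438964339664544 0.015006452556430204
```

Request:
jog_arm(increments="-0.5 0.1 0.07 0 0 0 0; -0.5 0.2 0.07 0 0 0 0; -0.5 0.3 0.07 0 0 0 0; -0.5 0.4 0.07 0 0 0 0; -0.5 0.48 0.07 0 0 0 0; -0.5 0.54 0.07 0 0 0 0; -0.5 0.6 0.07 0 0 0 0; -0.5 0.6 0.07 0 0 0 0; -0.5 0.6 0.07 0 0 0 0; -0.5 0.6 0.07 0 0 0 0")

```text
time: 38.82
position: [0.516, -0.282, -0.0263]
tcp_rot: [[0.002, -0.981, 0.192], [-0.0, 0.192, 0.981], [-1.0, -0.002, 0.0]]
ft_force: [-1.9, 0.5, 3.2]
grip_width: 0.0581
```

Request:
jog_arm(increments="-0.5 -0.02 0 0 0 0 0; -0.3 -0.02 0 0 0 0 0; 0.2 -0.02 0 0 0 0 0; 0.7 -0.02 0 0 0 0 0; 1 -0.02 0 0 0 0 0; 1 -0.5 0 0 0 0 0; 1 -2 0 0 0 0 0; 1 -5 0 0 0 0 0; 1 -9 0 0 0 0 0; 1 -13 0 0 0 0 0")

```text
time: 39.65
position: [0.5149, -0.2815, 0.1046]
tcp_rot: [[-0.0, -0.982, 0.191], [0.001, 0.191, 0.982], [-1.0, 0.0, 0.001]]
ft_force: [-0.2, -0.1, 0.0]
grip_width: 0.0858
```

```bash
python3 -c "
from h import *
save('wrist','w26.png');save('side','s26.png')
plan([.5667,.2751,.12],79.7)"
```

```text
t 39.75 at [ 0.5193 -0.284   0.1115] w 0.0856 F [ 0.94 -0.08 -0.1 ] M [-0.   -0.02 -0.02]
goal cm/rad: [-1.11  6.04 55.78] [-0.013 -0.003  0.013] rows 13.456217367812759 0.14894908623478526
```

View pics/w26.png

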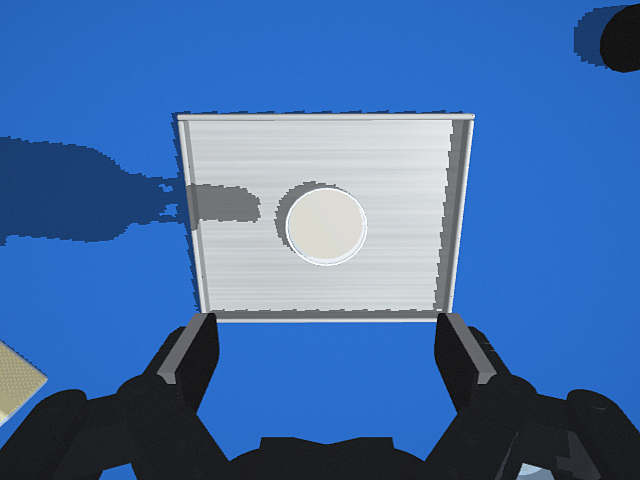

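View pics/s26.png

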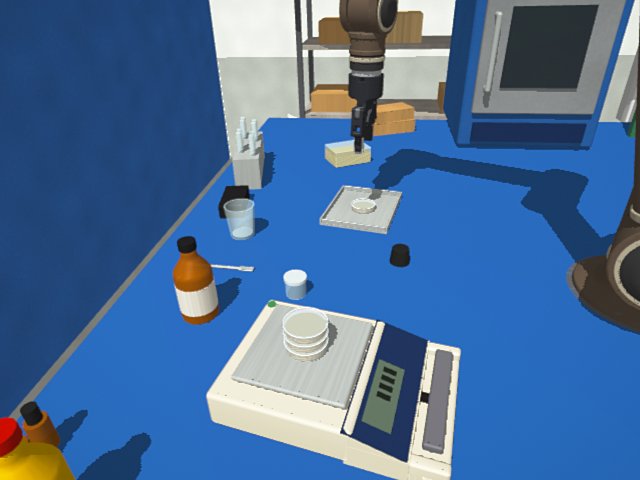

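Request:
jog_arm(increments="1 -0.2 0.2 2.5 0 0 0; 1 -0.5 0.6 6.5 0 0 0; 1 -0.8 1 10.5 0 0 0; 1 -1.1 1.4 14.5 0 0 0; 1 -1.1 1.9 18.5 0 0 0; 1 -1.1 2.3 22.5 0 0 0; 1 -1.1 2.8 26.5 0 0 0; 1 -1.1 3.2 30.5 -0.013 0 0.013; 1 -1.1 3.7 34.5 -0.013 0 0.013; 1 -1.1 4.2 38.5 -0.013 0 0.013")

```text
time: 40.58
position: [0.5515, 0.104, 0.1207]
tcp_rot: [[-0.0, -0.984, 0.179], [-0.003, 0.179, 0.984], [-1.0, -0.0, -0.003]]
ft_force: [1.0, -0.5, 0.0]
grip_width: 0.0855
```

```bash
python3 -c "
from h import *
plan([.5667,.2751,.11],79.7)"
```

```text
t 40.58 at [0.5515 0.104  0.1207] w 0.0855 F [ 1.02 -0.49  0.03] M [-0.01  0.01 -0.03]
goal cm/rad: [ 1.02  1.57 17.11] [ 0.    -0.003  0.   ] rows 4.126242061169709 0.026790409488587096
```

Request:
jog_arm(increments="1 0 0.4 4 0 0 0; 1 0 0.7 8 0 0 0; 1 0 1.1 11.8 0 0 0; 1 0 1.4 14.8 0 0 0; 1 0 1.57 16.6 0 0 0; 1 0 1.57 17.1 0 0 0; 1 0.5 1.57 17.1 0 -0.003 0; 1 1 1.57 17.1 0 -0.003 0; 1 1 1.57 17.1 0 -0.003 0; 1 1 1.57 17.1 0 -0.003 0")

```text
time: 41.42
position: [0.5663, 0.2734, 0.1097]
tcp_rot: [[-0.001, -0.984, 0.18], [-0.001, 0.18, 0.984], [-1.0, 0.001, -0.001]]
ft_force: [0.2, -0.4, -0.1]
grip_width: 0.0854
```

```bash
python3 -c "
from h import *
save('wrist','w27.png')
plan([.5667,.2751,.0735],79.7)"
```

```text
t 41.47 at [0.5666 0.2736 0.1101] w 0.0855 F [-0.3  -0.34 -0.45] M [-0.03 -0.02 -0.02]
goal cm/rad: [3.66 0.02 0.16] [-0.002 -0.001 -0.   ] rows 0.8786720234658805 0.014846429241269143
```

View pics/w27.png

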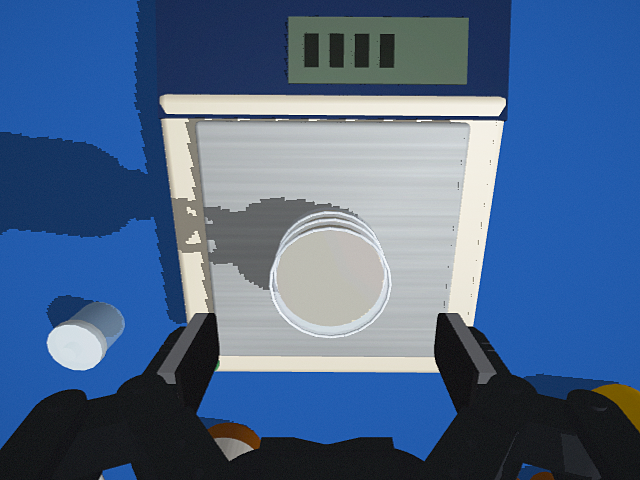

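Three dishes remain, undisturbed. Gripping the top one.

Request:
jog_arm(increments="1 0.5 0.02 0.16 0 0 0; 1 1.3 0.02 0.16 0 0 0; 1 2.2 0.02 0.16 0 0 0; 1 3 0.02 0.16 0 0 0; 1 3.5 0.02 0.16 0 0 0; 1 3.6 0.02 0.16 0 0 0; 1 3.6 0.02 0.16 0 0 0; 0 3.6 0.02 0.16 0 0 0; -0.5 3.6 0.02 0.16 0 0 0; -0.5 3.6 0.02 0.16 0 0 0")

```text
time: 42.3
position: [0.5671, 0.2754, 0.0751]
tcp_rot: [[0.001, -0.984, 0.18], [-0.0, 0.18, 0.984], [-1.0, -0.001, 0.0]]
ft_force: [0.1, 0.1, 0.2]
grip_width: 0.0583
```

```bash
python3 -c "
from h import *
save('side','s28.png')
plan([.516,-.282,.115],79)
crop('s28.png','s28c.png',240,250,380,360,5)"
```

```text
t 42.35 at [0.5671 0.2754 0.075 ] w 0.0582 F [-0.24  0.76  2.74] M [-0.01  0.12  0.04]
goal cm/rad: [ -4.    -5.03 -55.75] [0.011 0.    0.001] rows 13.45820007482154 0.08564596091496066
```

View pics/s28c.png

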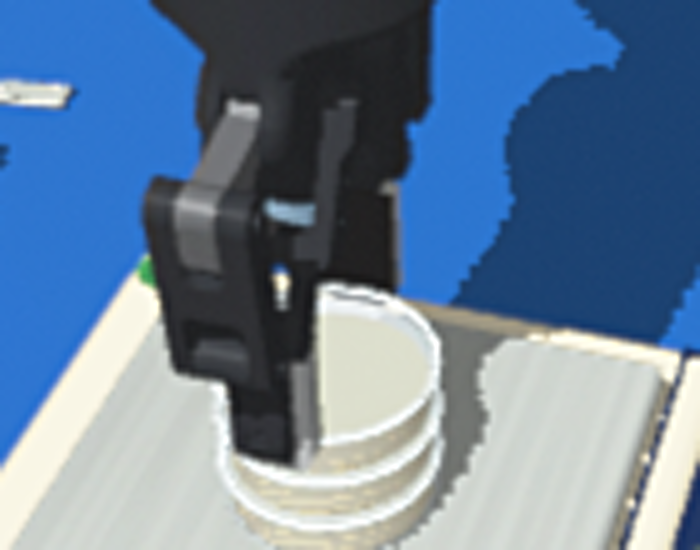

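Request:
jog_arm(increments="-0.5 -0.8 0 0 0 0 0; -0.5 -2.8 -0.05 -0.5 0 0 0; -0.5 -4 -0.3 -3 0 0 0; -0.5 -4 -0.6 -6.8 0 0 0; -0.5 -4 -0.9 -10.8 0 0 0; -0.5 -4 -1.3 -14.8 0 0 0; -0.5 -4 -1.7 -18.8 0.011 0 0; -0.5 -4 -2 -22.8 0.011 0 0; -0.5 -4 -2.4 -26.8 0.011 0 0; -0.5 -4 -2.7 -30.8 0.011 0 0")

```text
time: 43.18
position: [0.5379, -0.0342, 0.1159]
tcp_rot: [[0.002, -0.982, 0.191], [-0.0, 0.191, 0.982], [-1.0, -0.002, 0.0]]
ft_force: [0.9, -0.1, 0.4]
grip_width: 0.0584
```

```bash
python3 -c "
from h import *
plan([.516,-.282,.04],79)"
```

```text
t 43.18 at [ 0.5379 -0.0342  0.1159] w 0.0584 F [ 0.92 -0.06  0.43] M [0.03 0.03 0.03]
goal cm/rad: [  7.59  -2.57 -24.75] [-0.     0.     0.002] rows 6.238288759701052 0.018600924938326144
```

Request:
jog_arm(increments="-0.5 0 -0.4 -4 0 0 0; -0.5 0 -0.8 -8 0 0 0; -0.5 0 -1.2 -12 0 0 0; -0.5 0 -1.6 -16 0 0 0; -0.5 0 -2 -19.5 0 0 0; -0.5 0.8 -2.3 -22.3 0 0 0; -0.5 2.5 -2.5 -24.2 0 0 0; -0.5 4.5 -2.57 -24.75 0 0 0; -0.5 6.5 -2.57 -24.75 0 0 0; -0.5 7.6 -2.57 -24.75 0 0 0")

```text
time: 44.02
position: [0.515, -0.2824, 0.0382]
tcp_rot: [[0.001, -0.981, 0.192], [0.001, 0.192, 0.981], [-1.0, -0.0, 0.001]]
ft_force: [-0.4, 0.7, -0.8]
grip_width: 0.058
```

```bash
python3 -c "
from h import *
plan([.516,-.282,-.007],79)"
```

```text
t 44.02 at [ 0.515  -0.2824  0.0382] w 0.0580 F [-0.4   0.69 -0.83] M [ 0.05  0.03 -0.  ]
goal cm/rad: [ 4.52 -0.09  0.06] [-0.002  0.001  0.   ] rows 1.0834329002569163 0.014642258469307532
```

Request:
jog_arm(increments="-0.5 0.3 -0.09 0.06 0 0 0; -0.5 1 -0.09 0.06 0 0 0; -0.5 2 -0.09 0.06 0 0 0; -0.5 3 -0.09 0.06 0 0 0; -0.5 3.9 -0.09 0.06 0 0 0; -0.5 4.4 -0.09 0.06 0 0 0; -0.5 4.5 -0.09 0.06 0 0 0; -0.5 4.5 -0.09 0.06 0 0 0; -0.5 4.5 -0.09 0.06 0 0 0; -0.5 4.5 -0.09 0.06 0 0 0")

```text
time: 44.85
position: [0.5164, -0.2822, -0.0063]
tcp_rot: [[0.001, -0.981, 0.192], [0.0, 0.192, 0.981], [-1.0, -0.001, 0.001]]
ft_force: [-0.5, -0.3, 0.1]
grip_width: 0.058
```

```bash
python3 -c "
from h import *
plan([.516,-.282,-.012],79)"
```

```text
t 44.85 at [ 0.5164 -0.2822 -0.0063] w 0.0580 F [-0.55 -0.34  0.09] M [-0.03  0.    0.02]
goal cm/rad: [0.57 0.04 0.01] [-0.002  0.001  0.001] rows 0.13755428650570578 0.01645947116992216
```

Request:
jog_arm(increments="-0.5 0.1 0.04 0.01 0 0 0; -0.5 0.2 0.04 0.01 0 0 0; -0.5 0.3 0.04 0.01 0 0 0; -0.5 0.4 0.04 0.01 0 0 0; -0.5 0.48 0.04 0.01 0 0 0; -0.5 0.54 0.04 0.01 0 0 0; -0.5 0.59 0.04 0.01 0 0 0; -0.5 0.59 0.04 0.01 0 0 0; -0.5 0.59 0.04 0.01 0 0 0; -0.5 0.59 0.04 0.01 0 0 0")

```text
time: 45.68
position: [0.516, -0.282, -0.012]
tcp_rot: [[0.001, -0.981, 0.192], [0.0, 0.192, 0.981], [-1.0, -0.001, 0.001]]
ft_force: [-0.4, 1.3, 3.6]
grip_width: 0.0583
```

Request:
jog_arm(increments="-0.5 -0.02 0 0 0 0 0; -0.3 -0.02 0 0 0 0 0; 0.2 -0.02 0 0 0 0 0; 0.7 -0.02 0 0 0 0 0; 1 -0.02 0 0 0 0 0; 1 -0.5 0 0 0 0 0; 1 -2 0 0 0 0 0; 1 -5 0 0 0 0 0; 1 -9 0 0 0 0 0; 1 -12 0 0 0 0 0")

```text
time: 46.52
position: [0.5159, -0.2821, 0.1107]
tcp_rot: [[0.002, -0.981, 0.192], [-0.0, 0.192, 0.981], [-1.0, -0.002, 0.0]]
ft_force: [0.5, -1.3, 0.8]
grip_width: 0.0856
```

```bash
python3 -c "
from h import *
save('wrist','w29.png');save('side','s29.png')
plan([.5667,.2751,.12],79.7)
crop('w29.png','w29c.png',170,100,480,340,2.5)"
```

```text
t 46.62 at [ 0.5188 -0.2837  0.1146] w 0.0855 F [-0.1  -0.24 -0.64] M [-0.04 -0.   -0.01]
goal cm/rad: [-0.74  6.04 55.75] [-0.014 -0.002  0.011] rows 13.449369727521407 0.14175835719877167
```

View pics/w29c.png

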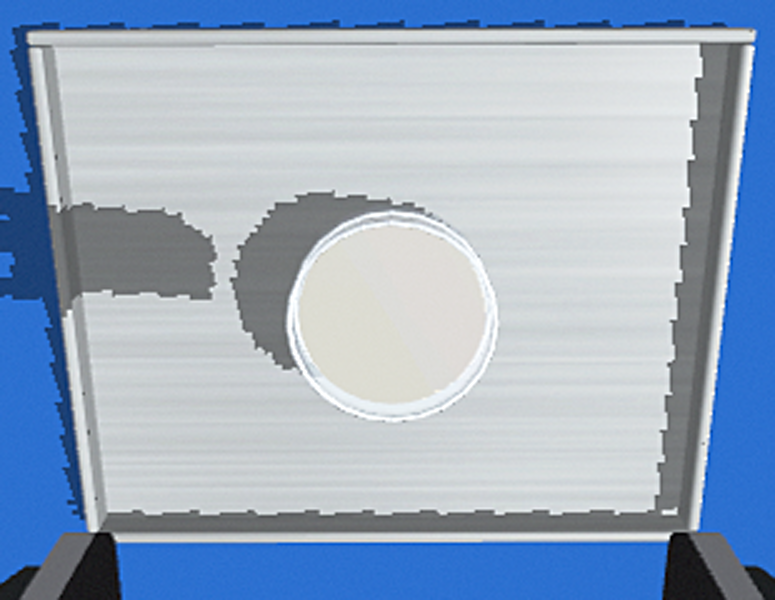

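View pics/s29.png

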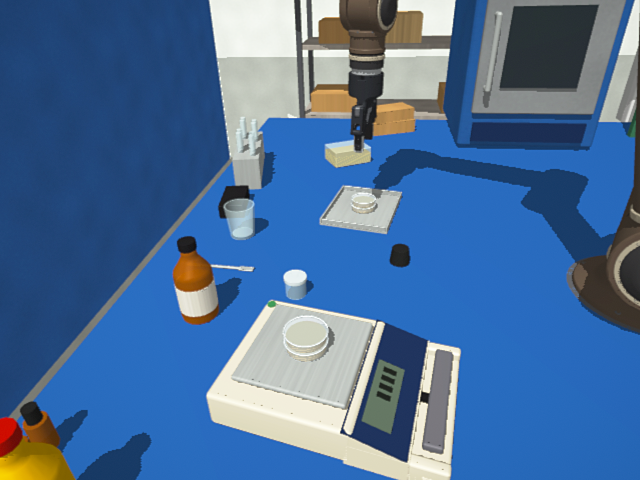

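Two in the tray, squarely stacked, and two on the pan. Next.

Request:
jog_arm(increments="1 -0.2 0.2 2.5 0 0 0; 1 -0.5 0.6 6.5 0 0 0; 1 -0.7 1 10.5 0 0 0; 1 -0.7 1.4 14.5 0 0 0; 1 -0.7 1.9 18.5 0 0 0; 1 -0.7 2.3 22.5 0 0 0; 1 -0.7 2.8 26.5 0 0 0; 1 -0.7 3.2 30.5 -0.014 0 0.011; 1 -0.7 3.7 34.5 -0.014 0 0.011; 1 -0.7 4.2 38.5 -0.014 0 0.011")

```text
time: 47.45
position: [0.5513, 0.1042, 0.12]
tcp_rot: [[-0.001, -0.984, 0.179], [-0.002, 0.179, 0.984], [-1.0, 0.0, -0.003]]
ft_force: [0.9, 0.8, -0.4]
grip_width: 0.0854
```

```bash
python3 -c "
from h import *
plan([.5667,.2751,.095],79.7)"
```

```text
t 47.45 at [0.5513 0.1042 0.12  ] w 0.0854 F [ 0.86  0.76 -0.44] M [-0.   -0.08  0.01]
goal cm/rad: [ 2.46  1.53 17.1 ] [ 0.    -0.003 -0.   ] rows 4.1586480782407 0.020755153709749084
```

Request:
jog_arm(increments="1 0 0.4 4 0 0 0; 1 0 0.7 8 0 0 0; 1 0 1.1 11.8 0 0 0; 1 0 1.4 14.8 0 0 0; 1 0 1.53 16.6 0 0 0; 1 0.5 1.53 17.1 0 0 0; 1 1.5 1.53 17.1 0 -0.003 0; 1 2.4 1.53 17.1 0 -0.003 0; 1 2.4 1.53 17.1 0 -0.003 0; 1 2.4 1.53 17.1 0 -0.003 0")

```text
time: 48.28
position: [0.5661, 0.2731, 0.0945]
tcp_rot: [[-0.002, -0.984, 0.181], [-0.001, 0.181, 0.984], [-1.0, 0.002, -0.001]]
ft_force: [0.1, 0.4, -0.2]
grip_width: 0.0853
```

```bash
python3 -c "
from h import *
save('wrist','w30.png')
plan([.5667,.2751,.0585],79.7)"
```

```text
t 48.33 at [0.5666 0.2735 0.0953] w 0.0854 F [-0.3   0.39  0.61] M [ 0.03 -0.01  0.01]
goal cm/rad: [3.68 0.01 0.16] [-0.002 -0.    -0.001] rows 0.8828740685884832 0.016317995852523418
```

View pics/w30.png

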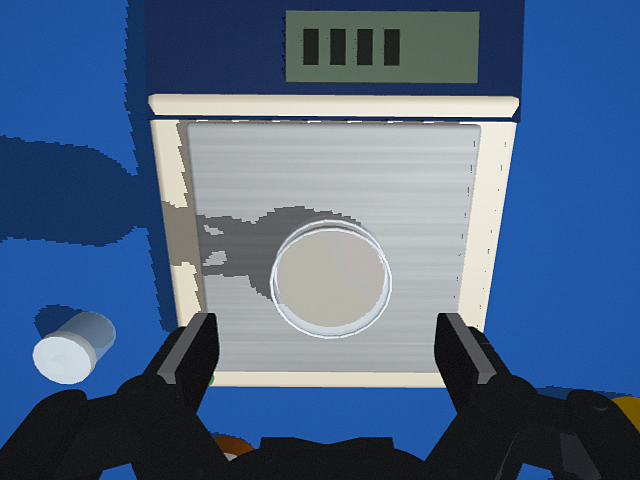

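Request:
jog_arm(increments="1 0.5 0.02 0.16 0 0 0; 1 1.3 0.02 0.16 0 0 0; 1 2.2 0.02 0.16 0 0 0; 1 3 0.02 0.16 0 0 0; 1 3.5 0.02 0.16 0 0 0; 1 3.6 0.02 0.16 0 0 0; 1 3.6 0.02 0.16 0 0 0; 0 3.6 0.02 0.16 0 0 0; -0.5 3.6 0.02 0.16 0 0 0; -0.5 3.6 0.02 0.16 0 0 0")

```text
time: 49.17
position: [0.567, 0.2753, 0.0602]
tcp_rot: [[0.0, -0.984, 0.18], [0.0, 0.18, 0.984], [-1.0, -0.0, 0.0]]
ft_force: [0.0, 0.9, 1.3]
grip_width: 0.0583
```

```bash
python3 -c "
from h import *
save('wrist','w31.png')
plan([.516,-.282,.115],79)"
```

```text
t 49.22 at [0.567  0.2754 0.0602] w 0.0584 F [-0.94  0.53  3.66] M [-0.05  0.18  0.07]
goal cm/rad: [ -5.51  -5.03 -55.74] [0.011 0.001 0.   ] rows 13.485757334146097 0.08521230256942397
```

View pics/w31.png

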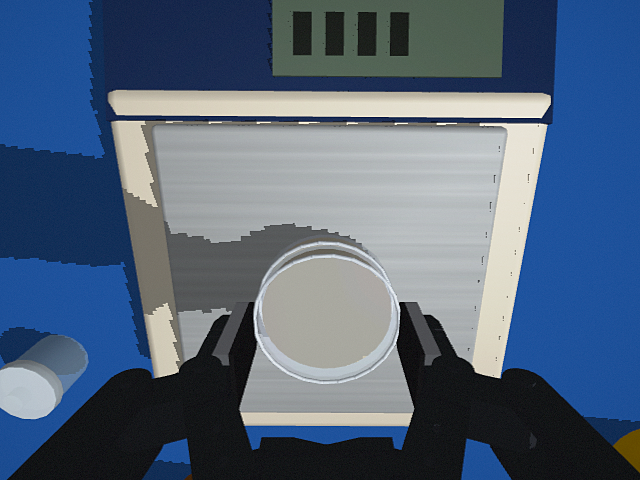

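Request:
jog_arm(increments="-0.5 -0.8 0 0 0 0 0; -0.5 -3 -0.05 -0.3 0 0 0; -0.5 -5.5 -0.3 -2.5 0 0 0; -0.5 -5.5 -0.6 -6.3 0 0 0; -0.5 -5.5 -0.9 -10.3 0 0 0; -0.5 -5.5 -1.3 -14.3 0 0 0; -0.5 -5.5 -1.7 -18.3 0.011 0 0; -0.5 -5.5 -2 -22.3 0.011 0 0; -0.5 -5.5 -2.4 -26.3 0.011 0 0; -0.5 -5.5 -2.7 -30.3 0.011 0 0")

```text
time: 50.05
position: [0.5387, -0.0294, 0.116]
tcp_rot: [[0.001, -0.982, 0.191], [0.0, 0.191, 0.982], [-1.0, -0.001, 0.001]]
ft_force: [1.3, -0.2, 0.7]
grip_width: 0.0582
```

```bash
python3 -c "
from h import *
plan([.516,-.282,.05],79)"
```

```text
t 50.05 at [ 0.5387 -0.0294  0.116 ] w 0.0582 F [ 1.33 -0.24  0.66] M [-0.03 -0.03  0.02]
goal cm/rad: [  6.58  -2.59 -25.24] [-0.     0.001  0.001] rows 6.284926144399993 0.011606233342437274
```

Request:
jog_arm(increments="-0.5 0 -0.4 -4 0 0 0; -0.5 0 -0.8 -8 0 0 0; -0.5 0 -1.2 -12 0 0 0; -0.5 0 -1.6 -16 0 0 0; -0.5 0 -2 -20 0 0 0; -0.5 0.5 -2.3 -22.8 0 0 0; -0.5 2 -2.5 -24.7 0 0 0; -0.5 4 -2.59 -25.24 0 0 0; -0.5 5.8 -2.59 -25.24 0 0 0; -0.5 6.6 -2.59 -25.24 0 0 0")

```text
time: 50.88
position: [0.5148, -0.2824, 0.0479]
tcp_rot: [[-0.001, -0.981, 0.192], [0.002, 0.192, 0.981], [-1.0, 0.001, 0.001]]
ft_force: [-1.4, 0.6, -0.7]
grip_width: 0.0582
```

```bash
python3 -c "
from h import *
plan([.516,-.282,.008],79)"
```

```text
t 50.88 at [ 0.5148 -0.2824  0.0479] w 0.0582 F [-1.42  0.57 -0.69] M [ 0.   -0.03 -0.02]
goal cm/rad: [ 3.99 -0.12  0.05] [-0.002  0.001 -0.001] rows 0.957430705977366 0.019927949178114763
```

Request:
jog_arm(increments="-0.5 0.3 -0.1 0.05 0 0 0; -0.5 1 -0.1 0.05 0 0 0; -0.5 2 -0.1 0.05 0 0 0; -0.5 2.8 -0.1 0.05 0 0 0; -0.5 3.5 -0.1 0.05 0 0 0; -0.5 3.9 -0.1 0.05 0 0 0; -0.5 4 -0.1 0.05 0 0 0; -0.5 4 -0.1 0.05 0 0 0; -0.5 4 -0.1 0.05 0 0 0; -0.5 4 -0.1 0.05 0 0 0")

```text
time: 51.72
position: [0.5162, -0.2822, 0.0084]
tcp_rot: [[-0.0, -0.981, 0.192], [0.001, 0.192, 0.981], [-1.0, 0.0, 0.001]]
ft_force: [-0.9, -0.0, -0.3]
grip_width: 0.0583
```

```bash
python3 -c "
from h import *
plan([.516,-.282,.0032],79)"
```

```text
t 51.72 at [ 0.5162 -0.2822  0.0084] w 0.0583 F [-0.86 -0.03 -0.26] M [-0.01  0.02 -0.06]
goal cm/rad: [0.52 0.02 0.01] [-0.002  0.001 -0.   ] rows 0.12465749160191808 0.01639582792426407
```

Request:
jog_arm(increments="-0.5 0.1 0.02 0.01 0 0 0; -0.5 0.2 0.02 0.01 0 0 0; -0.5 0.3 0.02 0.01 0 0 0; -0.5 0.38 0.02 0.01 0 0 0; -0.5 0.44 0.02 0.01 0 0 0; -0.5 0.48 0.02 0.01 0 0 0; -0.5 0.52 0.02 0.01 0 0 0; -0.5 0.54 0.02 0.01 0 0 0; -0.5 0.54 0.02 0.01 0 0 0; -0.5 0.54 0.02 0.01 0 0 0")

```text
time: 52.55
position: [0.516, -0.282, 0.0032]
tcp_rot: [[-0.0, -0.981, 0.192], [0.001, 0.192, 0.981], [-1.0, 0.0, 0.001]]
ft_force: [-1.5, -0.0, 2.2]
grip_width: 0.0584
```

Request:
jog_arm(increments="-0.5 -0.01 0 0 0 0 0; -0.3 -0.01 0 0 0 0 0; 0.2 -0.01 0 0 0 0 0; 0.7 -0.01 0 0 0 0 0; 1 -0.01 0 0 0 0 0; 1 -0.5 0 0 0 0 0; 1 -2 0 0 0 0 0; 1 -5 0 0 0 0 0; 1 -8 0 0 0 0 0; 1 -11 0 0 0 0 0")

```text
time: 53.38
position: [0.5156, -0.2819, 0.1146]
tcp_rot: [[-0.001, -0.981, 0.192], [0.002, 0.192, 0.981], [-1.0, 0.001, 0.001]]
ft_force: [0.6, -0.7, 0.7]
grip_width: 0.0856
```

```bash
python3 -c "
from h import *
save('wrist','w32.png');save('side','s32.png')
plan([.5667,.2751,.12],79.7)
crop('w32.png','w32c.png',170,100,480,340,2.5)"
```

```text
t 53.48 at [ 0.5187 -0.2836  0.1193] w 0.0856 F [ 0.48 -0.72 -0.34] M [-0.05 -0.04  0.04]
goal cm/rad: [-0.21  6.03 55.75] [-0.014 -0.002  0.008] rows 13.448155472841258 0.12959408620914287
```

View pics/w32c.png

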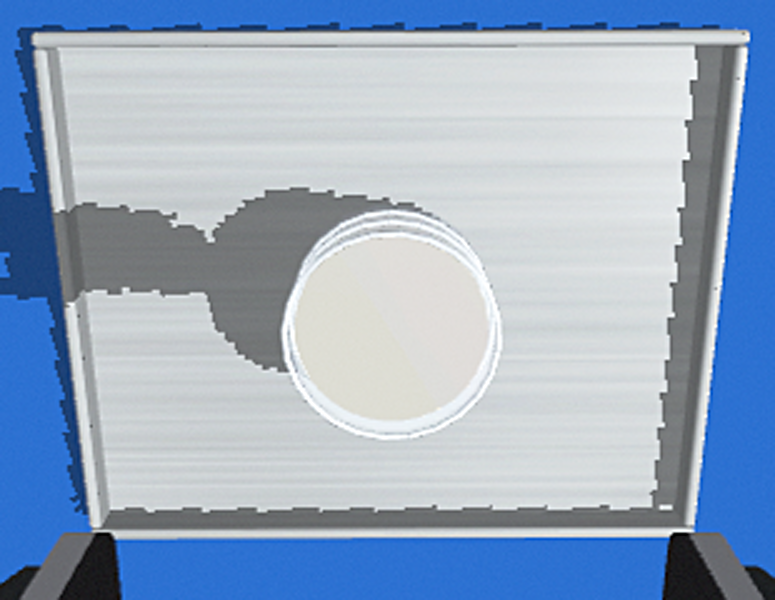

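View pics/s32.png

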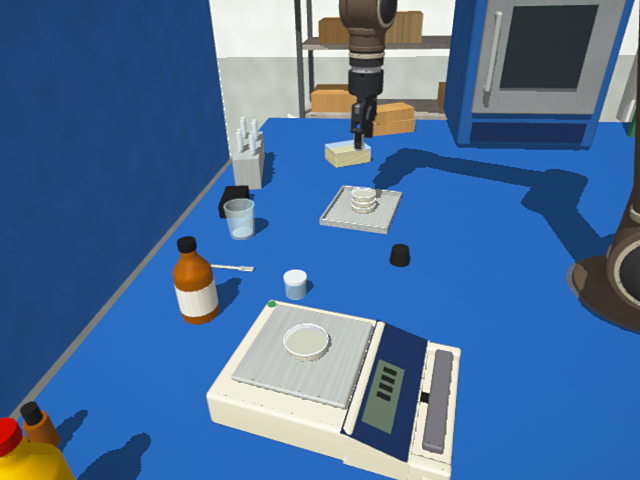

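Three in the tray, one left on the pan.

Request:
jog_arm(increments="1 -0.1 0.2 2.5 0 0 0; 1 -0.2 0.6 6.5 0 0 0; 1 -0.2 1 10.5 0 0 0; 1 -0.2 1.4 14.5 0 0 0; 1 -0.2 1.9 18.5 0 0 0; 1 -0.2 2.3 22.5 0 0 0; 1 -0.2 2.8 26.5 0 0 0; 1 -0.2 3.2 30.5 -0.014 0 0.008; 1 -0.2 3.7 34.5 -0.014 0 0.008; 1 -0.2 4.2 38.5 -0.014 0 0.008")

```text
time: 54.32
position: [0.5512, 0.1042, 0.1203]
tcp_rot: [[0.0, -0.984, 0.179], [-0.002, 0.179, 0.984], [-1.0, -0.0, -0.002]]
ft_force: [-0.5, -0.8, -0.1]
grip_width: 0.0856
```

```bash
python3 -c "
from h import *
plan([.5667,.2751,.08],79.7)"
```

```text
t 54.32 at [0.5512 0.1042 0.1203] w 0.0856 F [-0.52 -0.84 -0.14] M [-0.07 -0.08  0.06]
goal cm/rad: [ 4.    1.53 17.1 ] [ 0.    -0.002  0.   ] rows 4.226802772410355 0.013957331116243175
```

Request:
jog_arm(increments="1 0 0.4 4 0 0 0; 1 0 0.7 8 0 0 0; 1 0 1.1 11.8 0 0 0; 1 0 1.4 14.8 0 0 0; 1 0.3 1.53 16.6 0 0 0; 1 1.2 1.53 17.1 0 0 0; 1 2.4 1.53 17.1 0 -0.002 0; 1 3.5 1.53 17.1 0 -0.002 0; 1 4 1.53 17.1 0 -0.002 0; 1 4 1.53 17.1 0 -0.002 0")

```text
time: 55.15
position: [0.5657, 0.2734, 0.078]
tcp_rot: [[-0.003, -0.984, 0.18], [-0.002, 0.18, 0.984], [-1.0, 0.002, -0.002]]
ft_force: [0.1, -0.5, -0.4]
grip_width: 0.0854
```

```bash
python3 -c "
from h import *
save('wrist','w33.png')
plan([.5667,.2751,.0435],79.7)"
```

```text
t 55.20 at [0.5663 0.2738 0.0791] w 0.0850 F [0.77 0.83 0.39] M [-0.03 -0.04  0.  ]
goal cm/rad: [ 3.56 -0.02  0.14] [-0.001 -0.001 -0.001] rows 0.8545848071490321 0.013974036324802347
```

View pics/w33.png

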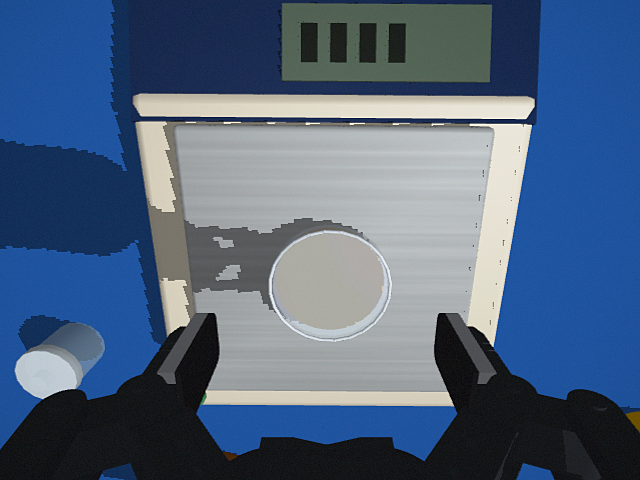

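Request:
jog_arm(increments="1 0.5 -0.02 0.14 0 0 0; 1 1.3 -0.02 0.14 0 0 0; 1 2.2 -0.02 0.14 0 0 0; 1 3 -0.02 0.14 0 0 0; 1 3.5 -0.02 0.14 0 0 0; 1 3.55 -0.02 0.14 0 0 0; 1 3.55 -0.02 0.14 0 0 0; 0 3.55 -0.02 0.14 0 0 0; -0.5 3.55 -0.02 0.14 0 0 0; -0.5 3.55 -0.02 0.14 0 0 0")

```text
time: 56.03
position: [0.5671, 0.2753, 0.0446]
tcp_rot: [[-0.0, -0.984, 0.18], [-0.0, 0.18, 0.984], [-1.0, -0.0, -0.0]]
ft_force: [-0.7, 0.6, 0.6]
grip_width: 0.058
```

```bash
python3 -c "
from h import *
save('wrist','w34.png')
plan([.516,-.282,.115],79)"
```

```text
t 56.08 at [0.5671 0.2753 0.0445] w 0.0581 F [ 0.07 -0.    3.31] M [-0.09  0.1  -0.01]
goal cm/rad: [ -7.04  -5.   -55.74] [ 0.011 -0.     0.   ] rows 13.526617839657709 0.08886957462444466
```

View pics/w34.png

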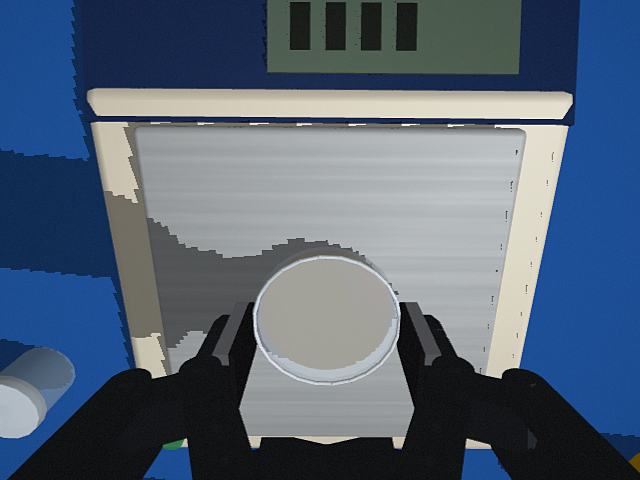

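Request:
jog_arm(increments="-0.5 -0.8 0 0 0 0 0; -0.5 -3.5 -0.05 -0.2 0 0 0; -0.5 -7 -0.2 -1.8 0 0 0; -0.5 -7.8 -0.5 -5.5 0 0 0; -0.5 -7.8 -0.8 -9.5 0 0 0; -0.5 -7.8 -1.2 -13.5 0 0 0; -0.5 -7.8 -1.6 -17.5 0.011 0 0; -0.5 -7.8 -2 -21.5 0.011 0 0; -0.5 -7.8 -2.3 -25.5 0.011 0 0; -0.5 -7.8 -2.7 -29.5 0.011 0 0")

```text
time: 56.92
position: [0.5401, -0.0215, 0.1235]
tcp_rot: [[0.001, -0.982, 0.19], [-0.0, 0.19, 0.982], [-1.0, -0.001, 0.0]]
ft_force: [1.2, -0.1, 0.3]
grip_width: 0.0582
```

```bash
python3 -c "
from h import *
plan([.516,-.282,.06],79)"
```

```text
t 56.92 at [ 0.5401 -0.0215  0.1235] w 0.0582 F [ 1.23 -0.06  0.33] M [-0.04 -0.06  0.04]
goal cm/rad: [  6.35  -2.59 -26.04] [0.    0.    0.001] rows 6.456750705771027 0.008905706995926894
```

Request:
jog_arm(increments="-0.5 0 -0.4 -4 0 0 0; -0.5 0 -0.8 -8 0 0 0; -0.5 0 -1.2 -12 0 0 0; -0.5 0 -1.6 -16 0 0 0; -0.5 0 -2 -20 0 0 0; -0.5 0.3 -2.3 -23.4 0 0 0; -0.5 1.6 -2.5 -25.4 0 0 0; -0.5 3.5 -2.59 -26.04 0 0 0; -0.5 5.4 -2.59 -26.04 0 0 0; -0.5 6.3 -2.59 -26.04 0 0 0")

```text
time: 57.75
position: [0.5149, -0.2824, 0.0586]
tcp_rot: [[-0.001, -0.981, 0.192], [0.001, 0.192, 0.981], [-1.0, 0.001, 0.001]]
ft_force: [-0.9, 1.0, -1.6]
grip_width: 0.0579
```

```bash
python3 -c "
from h import *
plan([.516,-.282,.0225],79)"
```

```text
t 57.75 at [ 0.5149 -0.2824  0.0586] w 0.0579 F [-0.88  1.03 -1.58] M [ 0.05  0.03 -0.03]
goal cm/rad: [ 3.61 -0.11  0.06] [-0.001  0.001 -0.001] rows 0.8659470703357638 0.01501149047895564
```

Request:
jog_arm(increments="-0.5 0.3 -0.1 0.06 0 0 0; -0.5 1 -0.1 0.06 0 0 0; -0.5 1.9 -0.1 0.06 0 0 0; -0.5 2.7 -0.1 0.06 0 0 0; -0.5 3.3 -0.1 0.06 0 0 0; -0.5 3.6 -0.1 0.06 0 0 0; -0.5 3.6 -0.1 0.06 0 0 0; -0.5 3.6 -0.1 0.06 0 0 0; -0.5 3.6 -0.1 0.06 0 0 0; -0.5 3.6 -0.1 0.06 0 0 0")

```text
time: 58.58
position: [0.5163, -0.2822, 0.0231]
tcp_rot: [[-0.0, -0.981, 0.192], [0.001, 0.192, 0.981], [-1.0, 0.0, 0.001]]
ft_force: [-0.3, -0.7, -0.7]
grip_width: 0.0582
```

```bash
python3 -c "
from h import *
plan([.516,-.282,.0175],79)"
```

```text
t 58.58 at [ 0.5163 -0.2822  0.0231] w 0.0582 F [-0.34 -0.75 -0.72] M [-0.01 -0.05 -0.05]
goal cm/rad: [0.56 0.03 0.01] [-0.001  0.001 -0.   ] rows 0.13502054729732274 0.010668264874464073
```

Request:
jog_arm(increments="-0.5 0.1 0.03 0.01 0 0 0; -0.5 0.2 0.03 0.01 0 0 0; -0.5 0.3 0.03 0.01 0 0 0; -0.5 0.38 0.03 0.01 0 0 0; -0.5 0.45 0.03 0.01 0 0 0; -0.5 0.5 0.03 0.01 0 0 0; -0.5 0.54 0.03 0.01 0 0 0; -0.5 0.56 0.03 0.01 0 0 0; -0.5 0.56 0.03 0.01 0 0 0; -0.5 0.56 0.03 0.01 0 0 0")

```text
time: 59.42
position: [0.516, -0.282, 0.0176]
tcp_rot: [[-0.0, -0.981, 0.192], [0.001, 0.192, 0.981], [-1.0, 0.0, 0.0]]
ft_force: [0.6, 0.1, -0.6]
grip_width: 0.0585
```

Request:
jog_arm(increments="-0.5 0.03 0 0 0 0 0; -0.5 0.06 0 0 0 0 0; -0.5 0.09 0 0 0 0 0; -0.5 0.09 0 0 0 0 0; -0.5 0.09 0 0 0 0 0; -0.5 0.09 0 0 0 0 0; -0.5 0.09 0 0 0 0 0; -0.5 0.09 0 0 0 0 0; -0.5 0.09 0 0 0 0 0; -0.5 0.09 0 0 0 0 0")

```text
time: 60.25
position: [0.5161, -0.2821, 0.0175]
tcp_rot: [[0.0, -0.981, 0.192], [0.0, 0.192, 0.981], [-1.0, -0.0, 0.0]]
ft_force: [-3.7, 1.4, 5.9]
grip_width: 0.0581
```

Request:
jog_arm(increments="-0.5 -0.02 0 0 0 0 0; -0.3 -0.02 0 0 0 0 0; 0.2 -0.02 0 0 0 0 0; 0.7 -0.02 0 0 0 0 0; 1 -0.02 0 0 0 0 0; 1 -0.5 0 0 0 0 0; 1 -2 0 0 0 0 0; 1 -5 0 0 0 0 0; 1 -8 0 0 0 0 0; 1 -11 0 0 0 0 0")

```text
time: 61.08
position: [0.5157, -0.2819, 0.1288]
tcp_rot: [[-0.0, -0.981, 0.192], [0.001, 0.192, 0.981], [-1.0, 0.0, 0.001]]
ft_force: [1.4, -0.2, 0.3]
grip_width: 0.0852
```

```bash
python3 -c "
from h import *
save('wrist','w35.png');save('side','s35.png');save('top','t35.png')
plan([.35,-.05,.2],79.7)
crop('w35.png','w35c.png',170,100,480,340,2.5);crop('s35.png','s35c.png',300,160,430,250,6)"
```

```text
t 61.23 at [ 0.5178 -0.283   0.1309] w 0.0851 F [-0.23 -0.66  0.39] M [-0.01  0.02 -0.02]
goal cm/rad: [-7.07 20.9  19.64] [-0.013 -0.002  0.006] rows 7.083161243571676 0.11788367684092182
```

View pics/w35c.png

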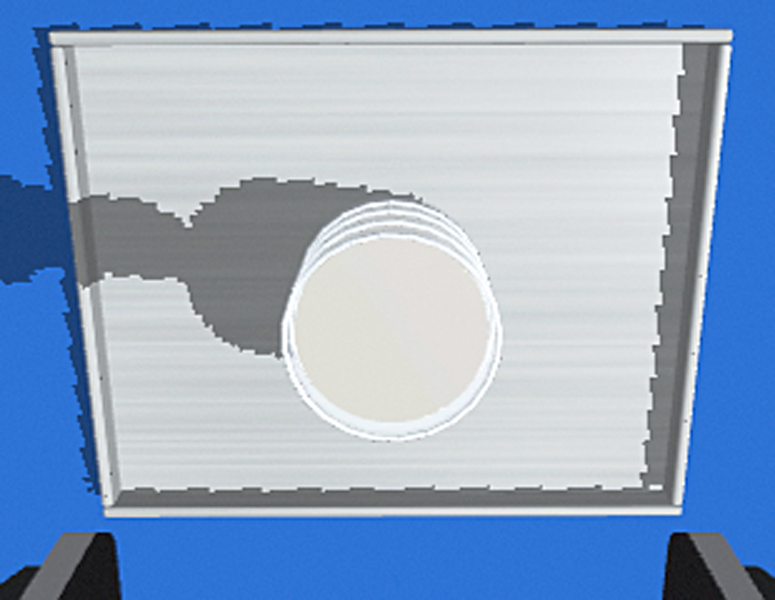

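View pics/s35c.png

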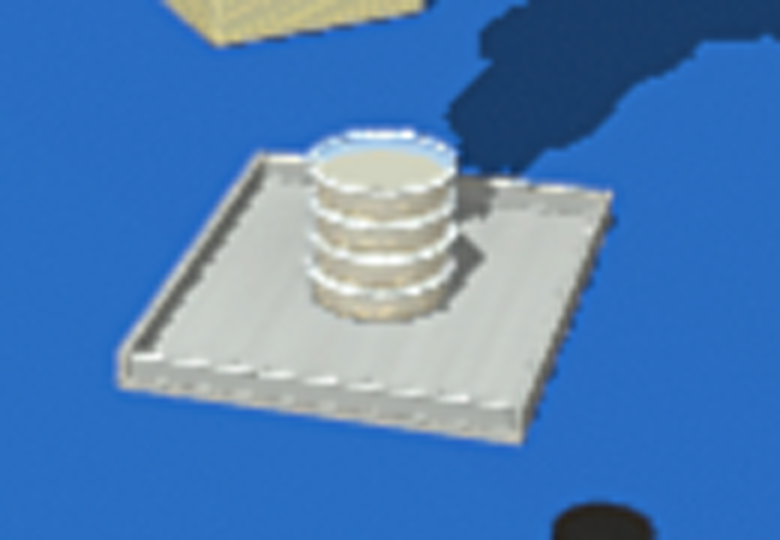

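View pics/t35.png

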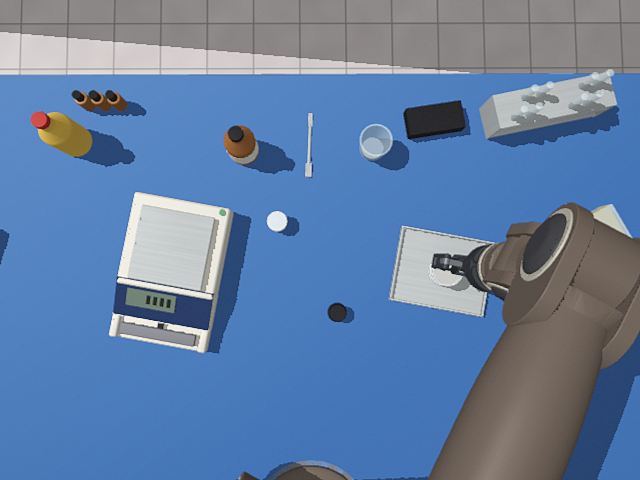

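Request:
jog_arm(increments="1 -2 0 0 0 0 0; 1 -4 1 0 0 0 0; 1 -6 3 0 0 0 0; 1 -7 6 0 0 0 0; 1 -7 9 1 0 0 0; 1 -7 12 2 0 0 0; 1 -7 14 3 0 0 0; 1 -7 14 3 0 0 0; 1 -7 14 3 0 0 0; 1 -7 14 3 0 0 0")

```text
time: 62.07
position: [0.3861, -0.2268, 0.1996]
tcp_rot: [[0.006, -0.981, 0.192], [-0.003, 0.192, 0.981], [-1.0, -0.006, -0.002]]
ft_force: [0.7, -0.2, 0.5]
grip_width: 0.0854
```

```bash
python3 -c "
from h import *
save('top','t36.png');save('side','s36.png')
plan([.35,-.05,.2],79.7)
crop('t36.png','t36c.png',380,200,510,330,4)
print(onz('top',442,271,.01))"
```

```text
t 62.17 at [ 0.3864 -0.2269  0.1994] w 0.0857 F [-0.87  0.65 -0.09] M [0.03 0.01 0.04]
goal cm/rad: [-0.12  6.96 16.67] [-0.013 -0.001  0.005] rows 4.331611890337822 0.11517043657970816
[ 0.51530023 -0.2829026   0.01      ]
```

View pics/t36c.png

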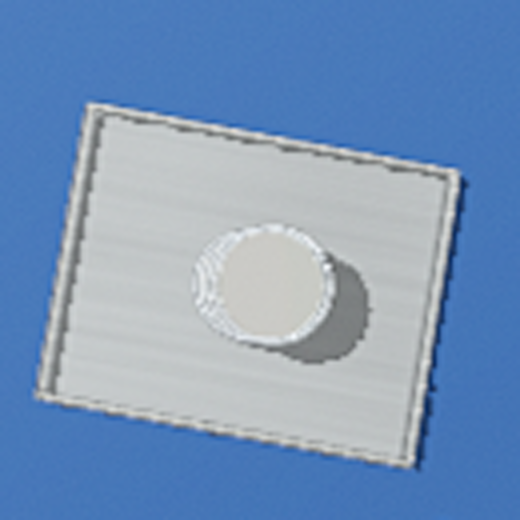

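View pics/s36.png

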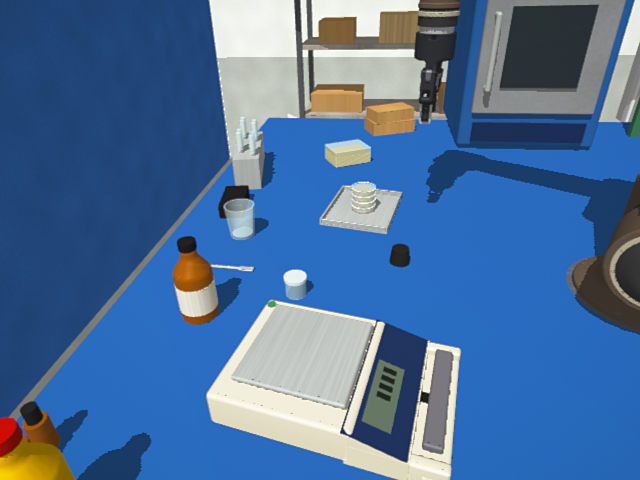

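The four dishes stand in one square pile in the middle of the tray, at (365,197) in the side view. The pan is empty, and the bottle, bung, spatula, beaker and reagent are where they were. Handing in.

```bash
python3 -c "
from bench import arm
print(arm.hand_in())"
```

```text
the job is handed in; nothing more can be done
None
```

The check-weigh is done and handed in after about 62 s. I pressed the bar in the middle on the empty balance. Then I stacked all 4 dishes one by one on the pan centre, let go and pressed the bar again. Finally I moved the dishes one by one into a single pile at the centre of the tray.

**Last checks:** the final side and top views show the pan empty and the four dishes in one straight pile near the middle of the tray. The bar is back up, and the bottle, bung, spatula, beaker and reagent look unmoved. The arm is clear of everything.

**Bar presses:** both reached about 6.5–7 N. The depth was about 5 mm by the arm's height, where the switches close at about 4 mm and 5 N. The bar looked level in the pictures. I could not read a confirmed zero or stored weight on the display, so those rest on force and depth alone.

**Disagreements:**
- **Fingertips:** they sat about 36 mm farther back than the reported TCP, both in the pictures and on contact. I set all heights from measured contacts instead.
- **Wrist camera:** it read 2–3 mm off the other two cameras, within what the calibration allows.
- **Grip width:** it read 58–59 mm on the 60 mm dishes.

I saw no dish knocked aside during the run.

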